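# Feed the bottom blank from the stack magazine to the measuring cradle

### The arm

A 6-joint arm with a two-finger parallel gripper is mounted at the origin on the work surface. World frame = base frame: x ahead of the robot, y to its left, z up, the work surface at z = 0. Lengths are in mm, angles in rad, forces in N, time in s.
With the tool pointing down it reaches from about 350 to 775 mm from the base axis. Payload 7.3 kg.
Tool frame: the origin (TCP) lies on the centre line of the jaws, within the pads' length; the fingertips stand 22 mm ahead of it and the grasp point (between the pads) lies 3 mm ahead of it; x points along the fingers, z is the direction in which the jaws open and shut, and the axes are right-handed (so a half turn about x gives the same grasp; the last joint's range is limited). The gripper opens to 92 mm and grips with 3 to 60 N. Pads are 19 mm wide; open, the fingers measure 130 mm over their backs; the gripper's body (75 mm by 190 mm) begins 47 mm behind the grasp point.
Start: joints at [1.125, 0.342, 1.524, -0, 1.275, -0.146], TCP at [155.032, 501.605, 248.741] pointing down, gripper open.
Joint ranges: [-2.53, 2.53], [-0.77, 2.02], [0.04, 2.7], [-1, 4.14], [0.28, 2.66], [-3.11, 3.11]. Speed limits (rad/s): [2.57, 2.57, 3.14, 3.14, 3.14, 3.14].

### API

Orientations are given as [roll, pitch, yaw] about the fixed x, y, z axes, in that order (R = Rz(yaw) Ry(pitch) Rx(roll)).
In Python, from plant import readout, imaging, bot gives the robot as it stands.
- The arm moves only by the tool arm_command, never from a script. Its argument "plan" is a list of rows, each an object of numbers: "tx", "ty", "tz": the shift along the tool's x, y, z in cm; "wx", "wy", "wz": the turn, a rotation vector about the tool's x, y, z in rad; "jaw": the opening, from -1 (shut) to 1 (fully open). In form: [{"tx": .., "ty": .., "tz": .., "wx": .., "wy": .., "wz": .., "jaw": ..}, ...]. A call has 1 to 20 rows; each row shifts and turns the commanded pose from where the row before left it, along the tool's axes as they then stand; what a row does not reach is not made up. A row lasts 1/10 s, in which the tool goes at most 50 mm and 8.59 degrees, less where a joint would pass 70% of its speed; a pose out of reach is approached as far as the arm can. A call with a gripper value outside its range is refused whole. The fingers move at their own pace and stop on an object; the grip force is fixed at half the most. Time passes only in rows, so rows that do not move let the fingers close. It gives the time, the measured TCP pose, the force and the opening at its end, in the units of the state.
- readout.get_obs(): the state, without advancing time (a new reading comes with each control period).
- imaging.capture(name): name is "scene" or "side" or "wrist"; returns the picture (400x640x3 uint8, blue, green, red); there is no depth.
- imaging.get_calibration(name): a dict with "fx", "fy", "cx", "cy" (pixels), "position" and "rotation" of the camera in the world; the wrist camera has in their place "mount" (4x4, takes a point from camera to tool coordinates, whose origin is the TCP and whose axes are the tool frame's). Camera axes: x right, y up, looking along -z (the intrinsics and any distortion apply to the point x, -y, -z); pixel columns grow to the right and rows downward; lengths in mm; the calibration is good to about 2 mm. A picture is of the moment at which its call begins: read the wrist's pose just before it. get_calibration takes no time and is no camera call.
- bot.close_job(): hands the job in, once; it reports no verdict.
The state is a dict: "time": time; "joint_positions": joint angles; "dq": joint speeds; "tau": joint torques, N m; "tool_pos": TCP position; "tcp_rot": TCP orientation; "contact_force": force on the tool from outside, world axes, zero at the start; "moment": the same for the moment, N m; "grip_width": finger opening in mm.
Only numpy, scipy, OpenCV 4.12 (cv2) and the standard library are available. Lean on these libraries where they do the work, as an engineer would, in place of code of your own. Each camera call takes 0.05 s, during which the arm holds its last target.

### The job

Draw the bottom blank out of the stack magazine through its front slot by the end that sticks out, leaving the other three blanks inside to sink down, lay it flat along the wooden rest block and let go. Then take it up again across the middle of its length and set it down, without dropping it, flat in the two saddles of the measuring cradle, one end in each. Leave the tin, the brush and the steel setup block where they are.

Things in the scene. Friction and masses are not known exactly. Their poses are not given: they have to be found in the camera images.
- blank_bottom: the lowest blank, the one to take: bare aluminium, 150 x 50 x 10 mm, 0.2 kg, like the others; origin at the centre of its underside, x along its length, y across, z up. At first it lies along the magazine's x, underside 40 mm above the bench, and 43 to 53 mm of its -x end sticks out past the front lips, free at both sides and below. The others weigh on it: it slides out with friction, up to about 20 N
- blank_2: second blank from below: bare aluminium, 150 x 50 x 10 mm, 0.2 kg, like the others; origin at the centre of its underside, x along its length, y across, z up
- blank_3: third blank from below: bare aluminium, 150 x 50 x 10 mm, 0.2 kg, like the others; origin at the centre of its underside, x along its length, y across, z up
- blank_4: top blank of the stack: bare aluminium, 150 x 50 x 10 mm, 0.2 kg, like the others; origin at the centre of its underside, x along its length, y across, z up
- magazine: fixed steel stack magazine, to the left or right of the robot, foot plate 190 x 120 x 8 mm, origin at the centre of its underside on the bench, z up; -x is the front, turned roughly to the robot. The pile lies along its x on a floor 40 mm above the bench; inside 154 x 54 mm, guide walls 66 mm wide overall, 87 mm above the bench at the top
- magazine_slot (a point): point in the middle of the magazine's exit slot, at floor height (40 mm above the bench), 83 mm from the magazine's origin along its -x, in the outer face of the front lips. The slot is 17 mm high: one blank (10 mm) passes, the next is held back by the lips. The floor ends 6 mm inside this point. Axes as the magazine's; pull towards -x
- rest_block: fixed wooden block, 100 mm long (its x), 34 mm wide (y), 35 mm high; origin at the centre of its underside. A blank laid along it overhangs 8 mm at each side and 25 mm at each end, so fingers can reach below the blank's edges
- cradle: fixed measuring cradle on the other side from the magazine, base plate 90 x 190 x 10 mm, origin at the centre of its underside on the bench, long axis y. Two saddles centred at y = -67 and +67 mm, each 38 mm long, flat floors 45 mm above the bench; the blank lies on both, along y, either way round. Between them a 96 mm gap is open down to the base plate, for the fingers
- cradle_seat (a point): point midway between the saddles at the height of their floors (45 mm above the bench); the seated blank's origin belongs here. Side cheeks 58 mm apart in x and end stops 160 mm apart in y rise 12 mm above this height (57 mm above the bench). Axes as the cradle's
- tin: bystander: closed round tin, 75 mm across, 46 mm high, standing; origin at the centre of its underside
- brush: bystander: bench brush lying on the bench, about 190 mm long along its x, low; origin at the centre of its underside
- setup_block: bystander: dark steel block 75 x 50 x 25 mm lying on the bench; origin at the centre of its underside
There are look-alikes about, which are no part of the job. What is shaped like the rest_block but turquoise is not meant.

How it is judged (in metres and radians):
On the way, in this order (a step that is already met when the one before it is completed fails the run):
1. the bottom blank has been drawn wholly out of the magazine's front (x of blank_bottom in the frame of magazine below -0.159 m), for 0.1 s.
2. the blank lies flat along the rest block, let go (z of blank_bottom in the frame of rest_block between 0.031 and 0.039 m and x of blank_bottom in the frame of rest_block between -0.03 and 0.03 m and y of blank_bottom in the frame of rest_block between -0.015 and 0.015 m and angle between the x axis of blank_bottom and the x axis of rest_block, either way round below 0.25 rad and angle between the z axis of blank_bottom and the z axis of rest_block, either way round below 0.05 rad and contact force between blank_bottom and the fingers below 0.05 N and linear speed of blank_bottom below 0.02 m/s), for 0.3 s.
3. the blank is taken up again, held across the middle of its length (within 30 mm) (contact force between blank_bottom and the fingers above 1 N and horizontal distance between the grasp point and blank_bottom below 0.03 m and z of blank_bottom in the frame of rest_block above 0.05 m), for 0.1 s.
At the end, for the whole second after the job is handed in: The former bottom blank lies at rest, flat on both saddle floors of the cradle (within 3 mm in height, 7 mm across, 8 mm along, 0.04 rad of level, 0.12 rad in line); the other three are in the magazine, flat, each sunk by one thickness (within 4 mm) and within 6 mm of centre (z of blank_bottom in the frame of cradle between 0.042 and 0.048 m and x of blank_bottom in the frame of cradle between -0.007 and 0.007 m and y of blank_bottom in the frame of cradle between -0.008 and 0.008 m and angle between the x axis of blank_bottom and the y axis of cradle, either way round below 0.12 rad and angle between the z axis of blank_bottom and the z axis of cradle, either way round below 0.04 rad and linear speed of blank_bottom below 0.01 m/s and z of blank_2 in the frame of magazine below 0.044 m and x of blank_2 in the frame of magazine between -0.006 and 0.006 m and angle between the z axis of each of blank_2, blank_3, blank_4 and the z axis of magazine, either way round below 0.04 rad and z of blank_3 in the frame of magazine below 0.054 m and x of blank_3 in the frame of magazine between -0.006 and 0.006 m and z of blank_4 in the frame of magazine below 0.064 m and x of blank_4 in the frame of magazine between -0.006 and 0.006 m); the robot touches nothing.
It fails at once if another blank lifted or drawn out of the magazine ((z of blank_2 in the frame of magazine above 0.062 m or x of blank_2 in the frame of magazine below -0.02 m) or (z of blank_3 in the frame of magazine above 0.072 m or x of blank_3 in the frame of magazine below -0.02 m) or (z of blank_4 in the frame of magazine above 0.082 m or x of blank_4 in the frame of magazine below -0.02 m)).
It fails at once if the blank dropped (falling freely by about 10 mm or more) (contact force between blank_bottom and anything else below 0.01 N and linear speed of blank_bottom above 0.45 m/s).
It fails at once if the tin, the brush or the setup block moved by more than 25 mm (distance of any of tin, brush, setup_block from where it was at the start of the episode above 0.025 m).
It also fails if it takes over 64 s, if anything falls off the work surface, if the arm or the gripper's body presses on something with over 40 N, if the wrist force passes 120 N, or if a joint passes its speed limit or range.

## Working session

There is one attempt and no reset: what is moved stays moved. The work goes in short steps, Python scripts to look and compute and a tool call to move; the robot and the scene stay as the last step left them, time stands still between calls to the robot, and variables do not carry over. Pictures are saved under pics/ and viewed, and the job is handed in when it is done.

Besides the shell and the picture viewer there is one more tool, called after "Request:" as name([rows], argument=value, ...), one row to a line, values as JSON. arm_command: Moves the arm, as the interface text tells. Its arguments: {"type":"object","properties":{"plan":{"type":"array"}},"required":["plan"]}

```bash
ls; mkdir -p pics
python3 - <<'E'
from plant import readout, imaging, bot
import cv2
print(readout.get_obs())
for n in ["scene","side","wrist"]:
    print(n,imaging.get_calibration(n))
    cv2.imwrite(f"pics/{n}0.png",imaging.capture(n))
E
```

```text
pics
{'time': 0.0, 'joint_positions': array([ 1.12499577e+00,  3.42722422e-01,  1.52501590e+00,  1.31143615e-05,
        1.27537668e+00, -1.45996474e-01]), 'dq': array([ 0.00054134, -0.00045732, -0.00128063,  0.00231283,  0.00074138,
       -0.00029925]), 'tau': array([-4.63854904e-04, -4.31241095e+01, -2.44217652e+01,  7.18839490e-02,
        5.60309656e-02, -6.01935858e-05]), 'tool_pos': array([154.86351699, 501.25607942, 248.0454762 ]), 'tcp_rot': array([ 2.98735877,  1.56927393, -2.02483812]), 'contact_force': array([-0.1711038 ,  0.95000753,  0.5463842 ]), 'moment': array([-0.02418594, -0.04122474,  0.01087485]), 'grip_width': 91.98976995206742}
scene {'fx': 395.84949032666367, 'fy': 395.84949032666367, 'cx': 321.3815691172981, 'cy': 195.8043658230424, 'position': array([1199.89106014,  -49.94266867, 1003.78352847]), 'rotation': array([0.59134161, 0.00363439, 1.47535473])}
side {'fx': 465.5538570362208, 'fy': 465.5538570362208, 'cx': 326.93715750774913, 'cy': 190.13765436809985, 'position': array([-109.8525715 , -911.0655503 ,  738.23378206]), 'rotation': array([ 1.03690712e+00,  2.61942436e-04, -6.67328919e-01])}
wrist {'fx': 346.45914699950066, 'fy': 346.45914699950066, 'cx': 322.23301734000535, 'cy': 203.16025952120137, 'mount': array([[ 1.68673213e-04,  2.77999710e-01, -9.60581143e-01,
        -1.35414243e+02],
       [ 3.37990403e-04,  9.60581086e-01,  2.77999753e-01,
         7.41691724e+01],
       [ 9.99999929e-01, -3.71558320e-04,  6.80630646e-05,
        -8.16761883e-01],
       [ 0.00000000e+00,  0.00000000e+00,  0.00000000e+00,
         1.00000000e+00]])}
```

View pics/scene0.png

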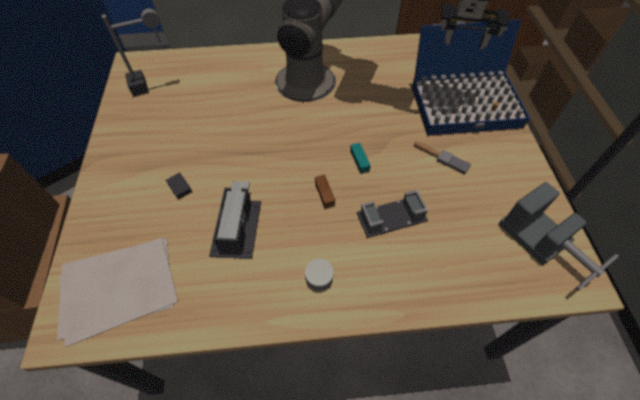

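View pics/side0.png

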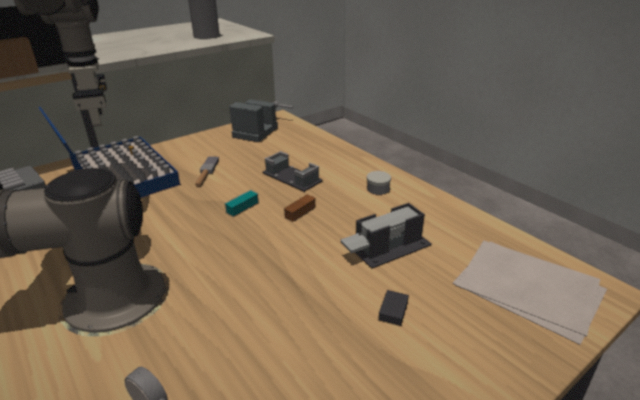

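View pics/wrist0.png

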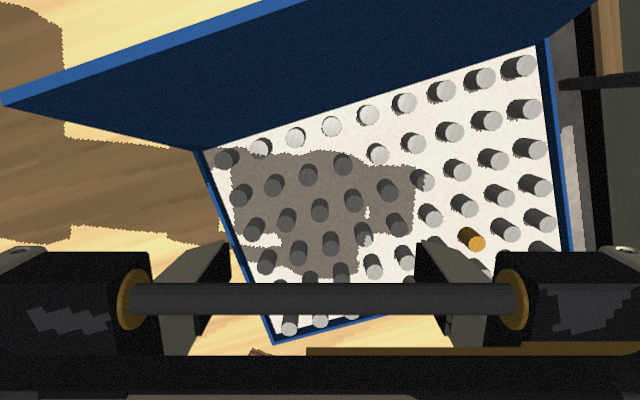

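```bash
cat > h.py <<'E'
import numpy as np, cv2
from scipy.spatial.transform import Rotation as Ro
from plant import readout, imaging, bot
def cam(n,obs=None):
    c=imaging.get_calibration(n)
    if n=='wrist':
        R=Ro.from_euler('xyz',obs['tcp_rot']).as_matrix(); M=c['mount']
        return c,R@M[:3,:3],R@M[:3,3]+obs['tool_pos']
    return c,Ro.from_euler('xyz',c['rotation']).as_matrix(),np.array(c['position'])
def ray(C,u,v):
    c,R,p=C
    return R@np.array([(u-c['cx'])/c['fx'],-(v-c['cy'])/c['fy'],-1.])
def onz(C,u,v,z):
    d=ray(C,u,v); p=C[2]; return p+d*(z-p[2])/d[2]
def proj(C,P):
    c,R,p=C
    q=(np.atleast_2d(P)-p)@R
    return np.c_[c['cx']+c['fx']*q[:,0]/-q[:,2], c['cy']-c['fy']*q[:,1]/-q[:,2]]
def zoom(src,dst,x0,y0,x1,y1,s):
    im=cv2.imread(src)[y0:y1,x0:x1]; im=cv2.resize(im,None,fx=s,fy=s,interpolation=cv2.INTER_CUBIC)
    im=cv2.convertScaleAbs(im,alpha=1.8,beta=10); cv2.imwrite(dst,im)
E
python3 - <<'E'
from h import *
C=cam('scene');S=cam('side')
for k,uv,z in [('rest',(324,187),35),('mag',(236,228),20),('cr',(393,213),20),('tin',(319,270),46),('setup',(179,185),25),('brush',(442,157),10),('base',(305,80),0)]: print(k,onz(C,*uv,z).round())
for k,uv,z in [('rest',(300,205),35),('lip end',(345,243),50),('cr',(293,175),20),('tin',(378,178),46),('setup',(394,300),25)]: print(k,onz(S,*uv,z).round())
zoom('pics/scene0.png','pics/sz.png',160,130,480,300,2.5)
zoom('pics/side0.png','pics/dz.png',200,110,460,330,3)
E
```

```text
rest [521.  19.  35.]
mag [ 628. -242.   20.]
cr [622. 211.  20.]
tin [789. -20.  46.]
setup [ 464. -418.   25.]
brush [423. 412.  10.]
base [-5. -1.  0.]
rest [516.   6.  35.]
lip end [ 488. -223.   50.]
cr [616. 186.  20.]
tin [782. -31.  46.]
setup [ 463. -417.   25.]
```

View pics/sz.png

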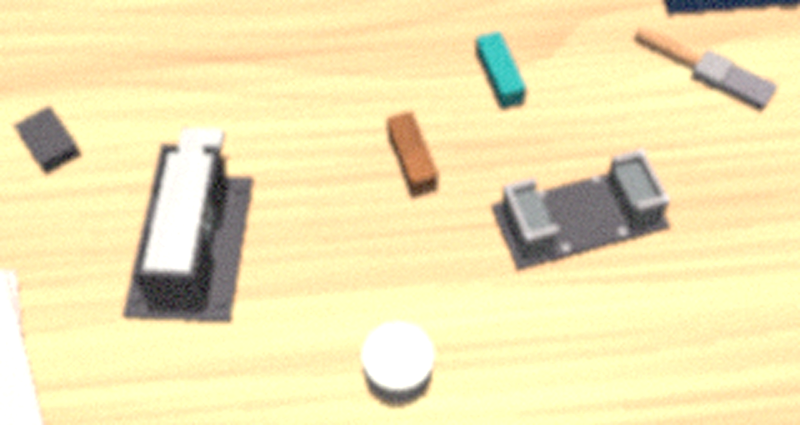

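View pics/dz.png

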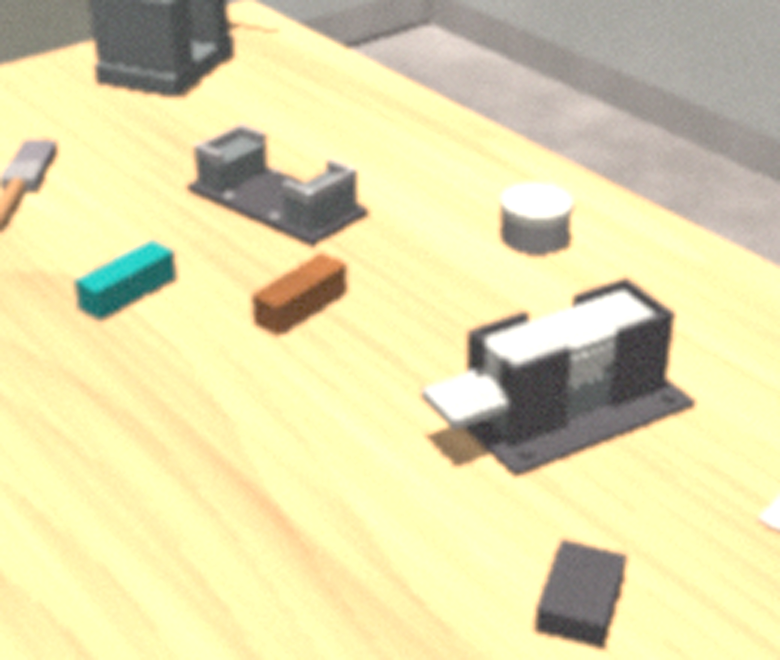

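Run:
```python
from h import *
C=cam('scene')
f=lambda a,z: onz(C,160+a[0]/2.5,130+a[1]/2.5,z)[:2].round(1)
print('mag',[f(a,8) for a in [(252,178),(231,319),(125,316)]])
print('stack',[f(a,80) for a in [(170,150),(212,152),(190,270),(146,270)]])
print('rest',[f(a,35) for a in [(388,119),(410,113),(437,182),(413,192)]])
print('cr',[f(a,10) for a in [(493,207),(519,268),(667,229)]])
o=readout.get_obs(); print(Ro.from_euler('xyz',o['tcp_rot']).as_matrix().round(3))
```

```text
mag [array([ 535.6, -172.8]), array([ 718.8, -197.7]), array([ 703.8, -313.9])]
stack [array([ 536.4, -256.4]), array([ 543.8, -208.8]), array([ 693., -230.]), array([ 688.5, -276. ])]
rest [array([483.7,  -3.8]), array([477.3,  23.7]), array([580.2,  45.1]), array([591.2,  15.9])]
cr [array([605.4, 109.1]), array([688.2, 126.5]), array([654.6, 305.1])]
[[-0.    -0.955  0.295]
 [-0.001  0.295  0.955]
 [-1.     0.    -0.001]]
```

Request:
arm_command([
  {"ty": -3.13, "tz": -2.53},
  {"ty": -3.13, "tz": -2.53},
  {"ty": -3.13, "tz": -2.53},
  {"ty": -3.13, "tz": -2.53},
  {"ty": -3.13, "tz": -2.53},
  {"ty": -3.13, "tz": -2.53},
  {"ty": -3.13, "tz": -2.53},
  {"ty": -3.13, "tz": -2.53},
  {"ty": -3.13, "tz": -2.53},
  {"ty": -3.13, "tz": -2.53},
  {"ty": -3.13, "tz": -2.53},
  {"ty": -3.13, "tz": -2.53},
  {"ty": -3.13, "tz": -2.53},
  {"ty": -3.13, "tz": -2.53},
  {"ty": -3.13, "tz": -2.53},
  {"ty": -3.13, "tz": -2.53},
  {"ty": -3.13, "tz": -2.53},
  {"ty": -3.13, "tz": -2.53},
  {"wx": -0.083},
  {"wx": -0.083},
])

```text
invalid input at $.plan[0]: expected keys tx, ty, tz, wx, wy, wz, jaw
```

Request:
arm_command([
  {"tx": 0, "ty": -3.13, "tz": -2.53, "wx": 0, "wy": 0, "wz": 0, "jaw": 1},
  {"tx": 0, "ty": -3.13, "tz": -2.53, "wx": 0, "wy": 0, "wz": 0, "jaw": 1},
  {"tx": 0, "ty": -3.13, "tz": -2.53, "wx": 0, "wy": 0, "wz": 0, "jaw": 1},
  {"tx": 0, "ty": -3.13, "tz": -2.53, "wx": 0, "wy": 0, "wz": 0, "jaw": 1},
  {"tx": 0, "ty": -3.13, "tz": -2.53, "wx": 0, "wy": 0, "wz": 0, "jaw": 1},
  {"tx": 0, "ty": -3.13, "tz": -2.53, "wx": 0, "wy": 0, "wz": 0, "jaw": 1},
  {"tx": 0, "ty": -3.13, "tz": -2.53, "wx": 0, "wy": 0, "wz": 0, "jaw": 1},
  {"tx": 0, "ty": -3.13, "tz": -2.53, "wx": 0, "wy": 0, "wz": 0, "jaw": 1},
  {"tx": 0, "ty": -3.13, "tz": -2.53, "wx": 0, "wy": 0, "wz": 0, "jaw": 1},
  {"tx": 0, "ty": -3.13, "tz": -2.53, "wx": 0, "wy": 0, "wz": 0, "jaw": 1},
  {"tx": 0, "ty": -3.13, "tz": -2.53, "wx": 0, "wy": 0, "wz": 0, "jaw": 1},
  {"tx": 0, "ty": -3.13, "tz": -2.53, "wx": 0, "wy": 0, "wz": 0, "jaw": 1},
  {"tx": 0, "ty": -3.13, "tz": -2.53, "wx": 0, "wy": 0, "wz": 0, "jaw": 1},
  {"tx": 0, "ty": -3.13, "tz": -2.53, "wx": 0, "wy": 0, "wz": 0, "jaw": 1},
  {"tx": 0, "ty": -3.13, "tz": -2.53, "wx": 0, "wy": 0, "wz": 0, "jaw": 1},
  {"tx": 0, "ty": -3.13, "tz": -2.53, "wx": 0, "wy": 0, "wz": 0, "jaw": 1},
  {"tx": 0, "ty": -3.13, "tz": -2.53, "wx": 0, "wy": 0, "wz": 0, "jaw": 1},
  {"tx": 0, "ty": -3.13, "tz": -2.53, "wx": 0, "wy": 0, "wz": 0, "jaw": 1},
  {"tx": 0, "ty": 0, "tz": 0, "wx": -0.083, "wy": 0, "wz": 0, "jaw": 1},
  {"tx": 0, "ty": 0, "tz": 0, "wx": -0.083, "wy": 0, "wz": 0, "jaw": 1},
])

```text
time: 2.15
tool_pos: [559.0, -101.2, 247.7]
tcp_rot: [1.313, 1.569, 2.752]
contact_force: [-1.0, 0.3, -0.4]
grip_width: 91.7
```

Run:
```python
from h import *
import pickle
o=readout.get_obs(); im=imaging.capture('wrist')
cv2.imwrite('pics/w1.png',im); pickle.dump(o,open('w1.pkl','wb'))
print(o['time'],o['tool_pos'],o['tcp_rot'],o['joint_positions'])
```

```text
2.15 [ 558.97900774 -101.17089344  247.70189109] [1.31346375 1.5692244  2.75169403] [-3.14018042e-01  4.22909647e-01  1.40280756e+00  1.23093690e-04
  1.31744285e+00 -1.75227927e+00]
```

View pics/w1.png

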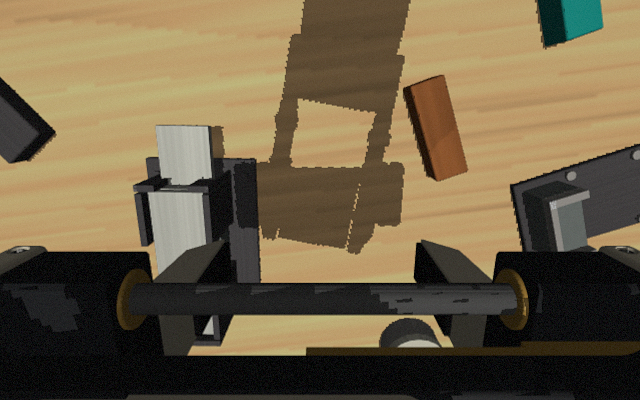

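Run:
```python
from h import *
def z(x0,y0,x1,y1,s,d):
    im=cv2.imread('pics/w1.png')[y0:y1,x0:x1]; cv2.imwrite(d,cv2.resize(im,None,fx=s,fy=s,interpolation=cv2.INTER_CUBIC))
z(110,100,290,250,4,'pics/w1a.png'); z(390,60,490,195,4,'pics/w1b.png')
```

```text
(no output)
```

View pics/w1a.png

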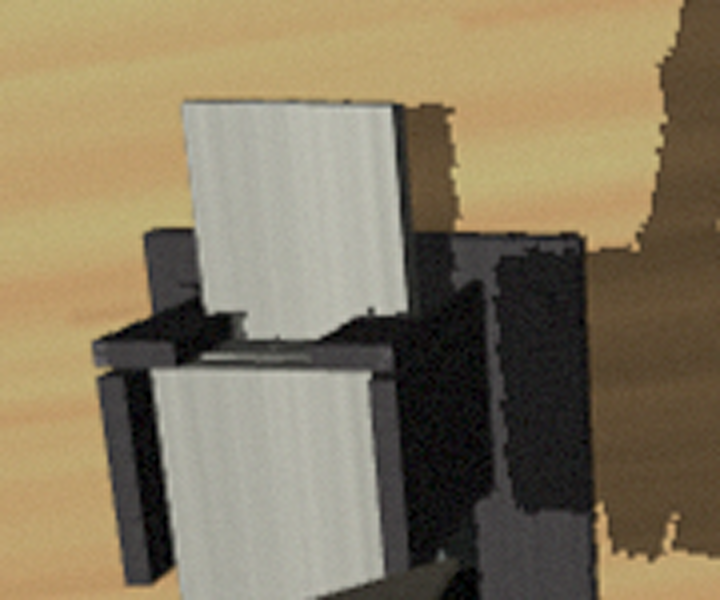

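View pics/w1b.png

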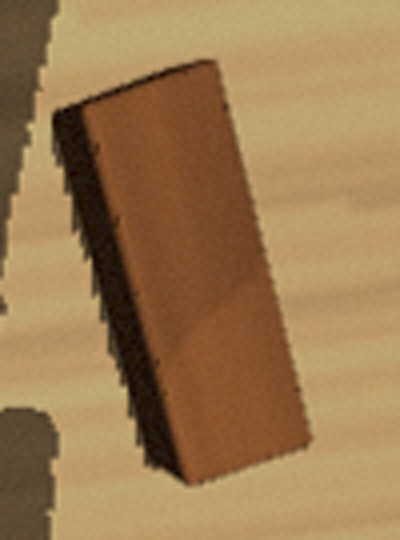

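Run:
```python
from h import *
import pickle
o=pickle.load(open('w1.pkl','rb')); C=cam('wrist',o)
f=lambda a,z,x0,y0: onz(C,x0+a[0]/4-.4,y0+a[1]/4-.4,z)[:2]
b=[f(a,50,110,100) for a in [(183,101),(394,105),(407,312),(200,290)]]
print('blank end',np.round(b,1),np.linalg.norm(b[1]-b[0]),np.degrees([np.arctan2(*(b[2]-b[1])[::-1]),np.arctan2(*(b[3]-b[0])[::-1]),np.arctan2(*(b[0]-b[1])[::-1])]))
p=[f(a,8,110,100) for a in [(145,232),(583,236),(598,590)]]
print('plate',np.round(p,1),np.linalg.norm(p[1]-p[0]),np.degrees([np.arctan2(*(p[2]-p[1])[::-1]),np.arctan2(*(p[0]-p[1])[::-1])]))
q=[f(a,80,110,100) for a in [(153,368),(370,370),(384,575),(182,598)]]
print('top stack',np.round(q,1),np.linalg.norm(q[1]-q[0]))
l=[f(a,87,110,100) for a in [(92,345),(393,347)]];print('lip top',np.round(l,1),np.linalg.norm(l[0]-l[1]))
r=[f(a,35,390,60) for a in [(85,107),(215,60),(310,440),(190,484)]]
print('rest',np.round(r,1),np.mean(r,0),[np.linalg.norm(r[i]-r[i-1]) for i in range(4)],np.degrees([np.arctan2(*(r[2]-r[1])[::-1]),np.arctan2(*(r[3]-r[0])[::-1])]))
```

```text
blank end [[ 483.9 -250.3]
 [ 491.3 -201.3]
 [ 540.3 -209.2]
 [ 528.3 -258. ]] 49.482847393634444 [ -9.11485557  -9.93118134 -98.6411253 ]
plate [[ 516.1 -289.6]
 [ 532.9 -171.9]
 [ 635.7 -186.8]] 118.82614598309367 [ -8.21515207 -98.1043098 ]
top stack [[ 540.4 -258.3]
 [ 547.3 -209.9]
 [ 596.4 -217.9]
 [ 595.9 -266.6]] 48.8817408102371
lip top [[ 532.3 -266.3]
 [ 541.4 -201. ]] 65.94371932139417
rest [[481.   -6.5]
 [474.5  24.6]
 [568.9  45.3]
 [576.4  14.6]] [525.19743391  19.52783657] [np.float64(97.69781033109895), np.float64(31.770158679374045), np.float64(96.68689386274302), np.float64(31.623828894445555)] [12.35507292 12.4444723 ]
```

```bash
cat >> h.py <<'E'
def delta(x,y,z,jawdeg):
    o=readout.get_obs(); R=Ro.from_euler('xyz',o['tcp_rot']).as_matrix()
    d=R.T@(np.array([x,y,z])-o['tool_pos'])/10
    j=np.radians(jawdeg); Zt=np.array([np.cos(j),np.sin(j),0]); Xt=np.array([0,0,-1.])
    T=np.c_[Xt,np.cross(Zt,Xt),Zt]
    w=Ro.from_matrix(R.T@T).as_rotvec()
    d2=T.T@(np.array([x,y,z])-o['tool_pos'])/10
    print('t',o['time'],'pos',o['tool_pos'].round(1),'jaw',np.degrees(np.arctan2(R[1,2],R[0,2])).round(2),'F',o['contact_force'].round(1),'w',round(o['grip_width'],1))
    print('shift cm (before turn)',d.round(3),'(after turn)',d2.round(3),'turn',w.round(4))
E
python3 - <<'E'
from h import *
delta(518.9,-230.3,120,81.6)
E
```

```text
t 2.2 pos [ 558.8 -100.6  247.9] jaw 82.69 F [ 0.2 -0.1  0.8] w 91.8
shift cm (before turn) [ 12.787   2.286 -13.377] (after turn) [ 12.789   2.05  -13.414] turn [ 0.019   0.0004 -0.0014]
```

Request:
arm_command([
  {"tx": 0, "ty": 0, "tz": 0, "wx": 0.019, "wy": 0, "wz": 0, "jaw": 1},
  {"tx": 2.56, "ty": 0.41, "tz": -2.68, "wx": 0, "wy": 0, "wz": 0, "jaw": 1},
  {"tx": 2.56, "ty": 0.41, "tz": -2.68, "wx": 0, "wy": 0, "wz": 0, "jaw": 1},
  {"tx": 2.56, "ty": 0.41, "tz": -2.68, "wx": 0, "wy": 0, "wz": 0, "jaw": 1},
  {"tx": 2.56, "ty": 0.41, "tz": -2.68, "wx": 0, "wy": 0, "wz": 0, "jaw": 1},
  {"tx": 2.56, "ty": 0.41, "tz": -2.68, "wx": 0, "wy": 0, "wz": 0, "jaw": 1},
  {"tx": 0, "ty": 0, "tz": 0, "wx": 0, "wy": 0, "wz": 0, "jaw": 1},
  {"tx": 0, "ty": 0, "tz": 0, "wx": 0, "wy": 0, "wz": 0, "jaw": 1},
])

```text
time: 3.0
tool_pos: [517.9, -229.1, 120.5]
tcp_rot: [0.851, 1.57, 2.266]
contact_force: [0.2, 0.1, 0.1]
grip_width: 91.6
```

Run:
```python
from h import *
delta(518.9,-230.3,53,81.6)
o=readout.get_obs(); cv2.imwrite('pics/w2.png',imaging.capture('wrist'))
import pickle; pickle.dump(o,open('w2.pkl','wb'))
```

```text
t 3.0 pos [ 517.9 -229.1  120.5] jaw 81.07 F [0.2 0.1 0.1] w 91.6
shift cm (before turn) [ 6.747 -0.122 -0.108] (after turn) [ 6.747 -0.115 -0.104] turn [-0.0093  0.0008 -0.0009]
```

View pics/w2.png

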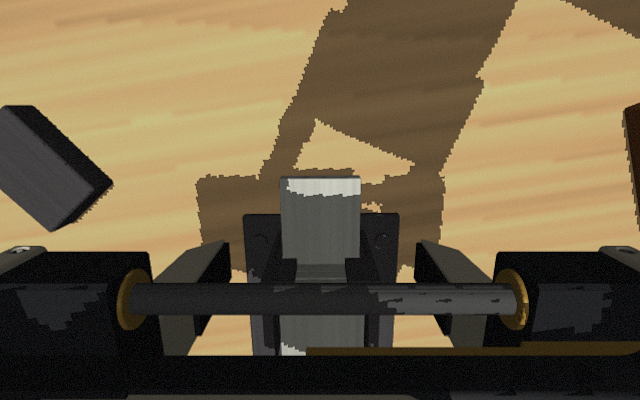

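Run:
```python
from h import *
import pickle
o=pickle.load(open('w2.pkl','rb')); C=cam('wrist',o)
b=[onz(C,u,v,50)[:2] for u,v in [(280.5,177),(360.5,177),(281,250),(360,250)]]
print(np.round(b,1), [onz(C,u,213,8)[:2].round(1) for u in (245,399)])
```

```text
[[ 483.  -250.1]
 [ 490.5 -202.3]
 [ 530.1 -258.8]
 [ 538.  -208.5]] [array([ 513.7, -288. ]), array([ 531.7, -173.8])]
```

Request:
arm_command([
  {"tx": 2.2, "ty": 0, "tz": -0.05, "wx": 0, "wy": 0, "wz": 0, "jaw": 1},
  {"tx": 2.2, "ty": 0, "tz": 0, "wx": 0, "wy": 0, "wz": 0, "jaw": 1},
  {"tx": 2.2, "ty": 0, "tz": 0, "wx": 0, "wy": 0, "wz": 0, "jaw": 1},
  {"tx": 0, "ty": 0, "tz": 0, "wx": 0, "wy": 0, "wz": 0, "jaw": 1},
  {"tx": 0, "ty": 0, "tz": 0, "wx": 0, "wy": 0, "wz": 0, "jaw": 0.3},
  {"tx": 0, "ty": 0, "tz": 0, "wx": 0, "wy": 0, "wz": 0, "jaw": 0.3},
  {"tx": 0, "ty": 0, "tz": 0, "wx": 0, "wy": 0, "wz": 0, "jaw": 0.3},
])

```text
time: 3.75
tool_pos: [519.0, -229.9, 56.2]
tcp_rot: [-1.923, 1.568, -0.504]
contact_force: [0.2, 0.8, 0.4]
grip_width: 72.6
```

Request:
arm_command([
  {"tx": 0, "ty": 0, "tz": 0, "wx": 0, "wy": 0, "wz": 0, "jaw": 0},
  {"tx": 0, "ty": 0, "tz": 0, "wx": 0, "wy": 0, "wz": 0, "jaw": -0.5},
  {"tx": 0, "ty": 0, "tz": 0, "wx": 0, "wy": 0, "wz": 0, "jaw": -1},
  {"tx": 0, "ty": 0, "tz": 0, "wx": 0, "wy": 0, "wz": 0, "jaw": -1},
  {"tx": 0, "ty": 0, "tz": 0, "wx": 0, "wy": 0, "wz": 0, "jaw": -1},
])

```text
time: 4.25
tool_pos: [518.1, -229.8, 55.0]
tcp_rot: [-1.912, 1.57, -0.494]
contact_force: [-1.3, 0.4, 4.1]
grip_width: 49.5
```

Run:
```python
from h import *
cv2.imwrite('pics/side1.png',imaging.capture('side'));zoom('pics/side1.png','pics/side1z.png',300,160,460,280,5)
delta(518.9,-230.3,53,81.6)
```

```text
t 4.3 pos [ 518.1 -229.8   55. ] jaw 81.24 F [-0.4 -0.1  3.5] w 49.6
shift cm (before turn) [ 0.199 -0.082 -0.037] (after turn) [ 0.199 -0.081 -0.037] turn [-0.0063 -0.0001  0.0004]
```

View pics/side1z.png

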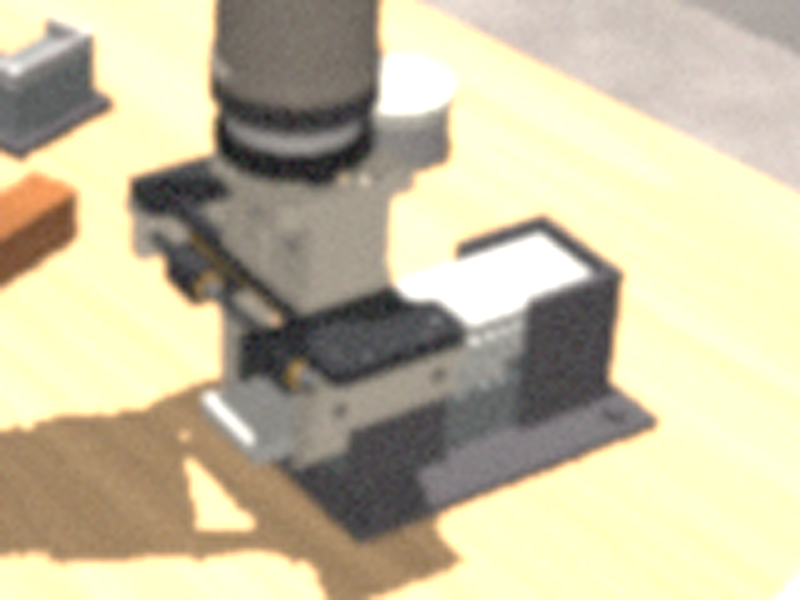

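Request:
arm_command([
  {"tx": 0, "ty": 0.3, "tz": 0, "wx": 0, "wy": 0, "wz": 0, "jaw": -1},
  {"tx": 0, "ty": 0.5, "tz": 0, "wx": 0, "wy": 0, "wz": 0, "jaw": -1},
  {"tx": 0, "ty": 0.5, "tz": 0, "wx": 0, "wy": 0, "wz": 0, "jaw": -1},
])

```text
time: 4.6
tool_pos: [506.8, -228.2, 55.0]
tcp_rot: [-1.771, 1.566, -0.353]
contact_force: [6.5, -0.8, -1.2]
grip_width: 49.5
```

Run:
```python
from h import *
delta(518.9,-230.3,53,81.6)
o=readout.get_obs();cv2.imwrite('pics/w3.png',imaging.capture('wrist'))
```

```text
t 4.6 pos [ 506.8 -228.2   55. ] jaw 81.23 F [ 6.5 -0.8 -1.2] w 49.5
shift cm (before turn) [ 0.207 -1.229 -0.019] (after turn) [ 0.202 -1.23  -0.027] turn [-0.0065 -0.0009  0.0044]
```

View pics/w3.png

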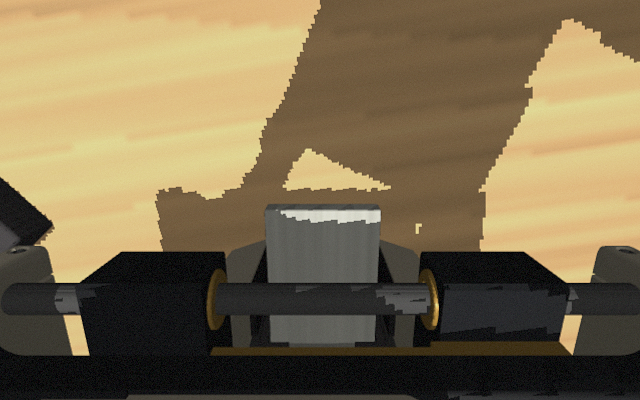

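Request:
arm_command([
  {"tx": 0, "ty": 0.6, "tz": 0, "wx": 0, "wy": 0, "wz": 0, "jaw": -1},
  {"tx": 0, "ty": 0.6, "tz": 0, "wx": 0, "wy": 0, "wz": 0, "jaw": -1},
  {"tx": 0, "ty": 0.6, "tz": 0, "wx": 0, "wy": 0, "wz": 0, "jaw": -1},
  {"tx": 0, "ty": 0.6, "tz": 0, "wx": 0, "wy": 0, "wz": 0, "jaw": -1},
  {"tx": 0, "ty": 0.6, "tz": 0, "wx": 0, "wy": 0, "wz": 0, "jaw": -1},
  {"tx": 0, "ty": 0.3, "tz": 0, "wx": 0, "wy": 0, "wz": 0, "jaw": -1},
  {"tx": 0, "ty": 0, "tz": 0, "wx": 0, "wy": 0, "wz": 0, "jaw": -1},
])

```text
time: 5.35
tool_pos: [472.7, -222.8, 54.9]
tcp_rot: [-1.889, 1.57, -0.471]
contact_force: [1.8, -1.1, 2.2]
grip_width: 49.4
```

Run:
```python
from h import *
delta(518.9,-230.3,53,81.6)
o=readout.get_obs();cv2.imwrite('pics/w4.png',imaging.capture('wrist'))
cv2.imwrite('pics/side2.png',imaging.capture('side'));zoom('pics/side2.png','pics/side2z.png',300,160,460,280,5)
```

```text
t 5.35 pos [ 472.7 -222.8   54.9] jaw 81.23 F [ 1.8 -1.1  2.2] w 49.4
shift cm (before turn) [ 0.189 -4.683 -0.034] (after turn) [ 0.186 -4.683 -0.064] turn [-0.0064 -0.0002  0.0006]
```

View pics/w4.png

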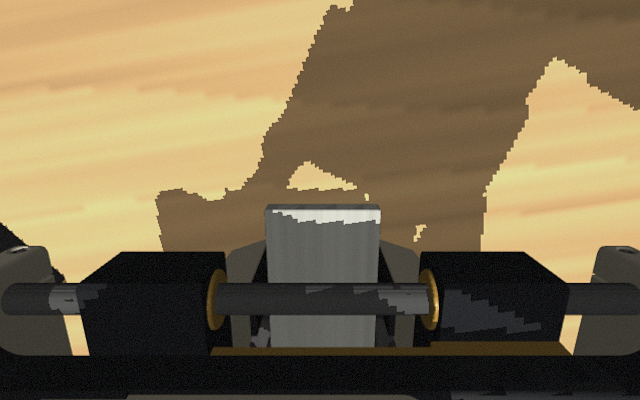

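View pics/side2z.png

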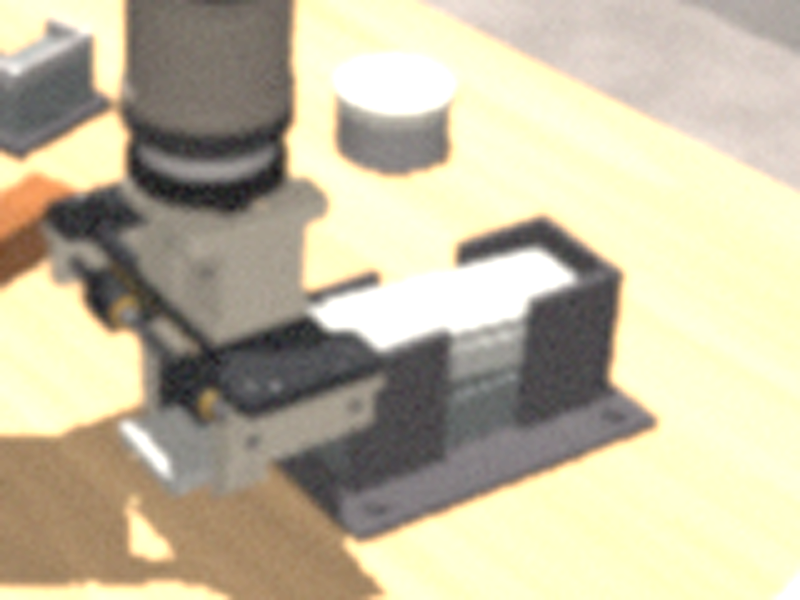

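Request:
arm_command([
  {"tx": 0, "ty": 0, "tz": 0, "wx": 0, "wy": 0, "wz": 0, "jaw": 0.5},
  {"tx": 0, "ty": 0, "tz": 0, "wx": 0, "wy": 0, "wz": 0, "jaw": 0.5},
  {"tx": 0, "ty": 0, "tz": 0, "wx": 0, "wy": 0, "wz": 0, "jaw": 0.5},
  {"tx": 0, "ty": 0, "tz": 0, "wx": 0, "wy": 0, "wz": 0, "jaw": 0.5},
])

```text
time: 5.85
tool_pos: [472.3, -222.5, 54.4]
tcp_rot: [1.07, 1.57, 2.488]
contact_force: [-0.2, 0.1, 0.3]
grip_width: 68.5
```

Run:
```python
from h import *
delta(518.9,-230.3,53,81.6)
o=readout.get_obs();cv2.imwrite('pics/w5.png',imaging.capture('wrist'))
cv2.imwrite('pics/side3.png',imaging.capture('side'));zoom('pics/side3.png','pics/side3z.png',300,160,460,280,5)
```

```text
t 5.85 pos [ 472.3 -222.5   54.4] jaw 81.25 F [-0.2  0.1  0.3] w 68.5
shift cm (before turn) [ 0.138 -4.726 -0.065] (after turn) [ 0.142 -4.725 -0.094] turn [-0.0062  0.0005 -0.0009]
```

View pics/side3z.png

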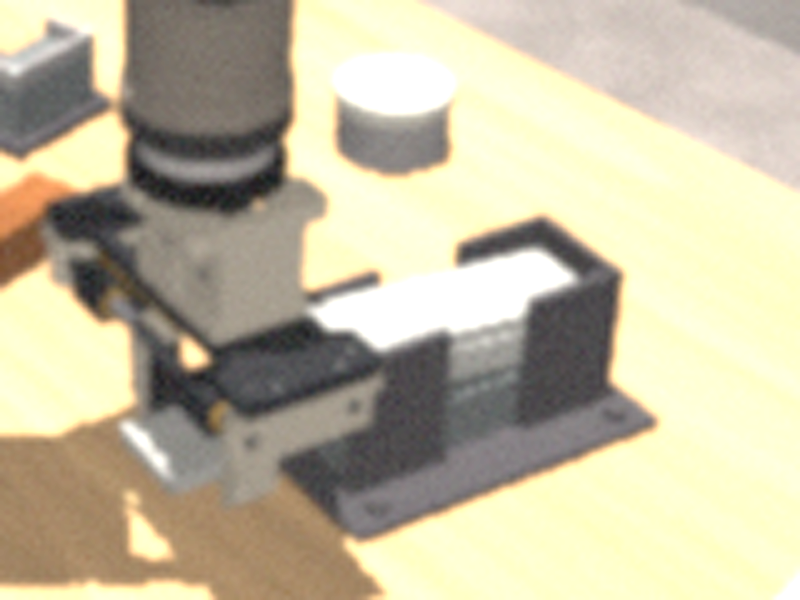

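View pics/w5.png

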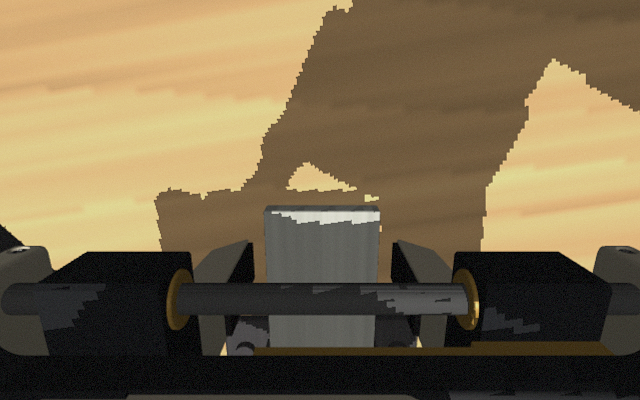

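Request:
arm_command([
  {"tx": 0, "ty": -1.5, "tz": 0, "wx": 0, "wy": 0, "wz": 0, "jaw": 0.5},
  {"tx": 0.15, "ty": -1.5, "tz": 0, "wx": 0, "wy": 0, "wz": 0, "jaw": 0.5},
  {"tx": 0, "ty": -1.5, "tz": 0, "wx": 0, "wy": 0, "wz": 0, "jaw": 0.5},
  {"tx": 0, "ty": 0, "tz": 0, "wx": 0, "wy": 0, "wz": 0, "jaw": 0.5},
  {"tx": 0, "ty": 0, "tz": 0, "wx": 0, "wy": 0, "wz": 0, "jaw": 0},
  {"tx": 0, "ty": 0, "tz": 0, "wx": 0, "wy": 0, "wz": 0, "jaw": -1},
  {"tx": 0, "ty": 0, "tz": 0, "wx": 0, "wy": 0, "wz": 0, "jaw": -1},
  {"tx": 0, "ty": 0, "tz": 0, "wx": 0, "wy": 0, "wz": 0, "jaw": -1},
  {"tx": 0, "ty": 0, "tz": 0, "wx": 0, "wy": 0, "wz": 0, "jaw": -1},
])

```text
time: 6.85
tool_pos: [516.4, -229.4, 53.2]
tcp_rot: [1.264, 1.57, 2.682]
contact_force: [-2.6, -0.5, 0.7]
grip_width: 49.5
```

Request:
arm_command([
  {"tx": 0, "ty": 0.3, "tz": 0, "wx": 0, "wy": 0, "wz": 0, "jaw": -1},
  {"tx": 0, "ty": 0.6, "tz": 0, "wx": 0, "wy": 0, "wz": 0, "jaw": -1},
  {"tx": 0, "ty": 0.6, "tz": 0, "wx": 0, "wy": 0, "wz": 0, "jaw": -1},
  {"tx": 0, "ty": 0.6, "tz": 0, "wx": 0, "wy": 0, "wz": 0, "jaw": -1},
  {"tx": 0, "ty": 0.6, "tz": 0, "wx": 0, "wy": 0, "wz": 0, "jaw": -1},
  {"tx": 0, "ty": 0.6, "tz": 0, "wx": 0, "wy": 0, "wz": 0, "jaw": -1},
  {"tx": 0, "ty": 0.6, "tz": 0, "wx": 0, "wy": 0, "wz": 0, "jaw": -1},
  {"tx": 0, "ty": 0.6, "tz": 0, "wx": 0, "wy": 0, "wz": 0, "jaw": -1},
  {"tx": 0, "ty": 0.6, "tz": 0, "wx": 0, "wy": 0, "wz": 0, "jaw": -1},
  {"tx": 0, "ty": 0.6, "tz": 0, "wx": 0, "wy": 0, "wz": 0, "jaw": -1},
  {"tx": 0, "ty": 0.6, "tz": 0, "wx": 0, "wy": 0, "wz": 0, "jaw": -1},
  {"tx": 0, "ty": 0.6, "tz": 0, "wx": 0, "wy": 0, "wz": 0, "jaw": -1},
  {"tx": 0, "ty": 0.6, "tz": 0, "wx": 0, "wy": 0, "wz": 0, "jaw": -1},
  {"tx": 0, "ty": 0.6, "tz": 0, "wx": 0, "wy": 0, "wz": 0, "jaw": -1},
  {"tx": 0, "ty": 0, "tz": 0, "wx": 0, "wy": 0, "wz": 0, "jaw": -1},
  {"tx": 0, "ty": 0, "tz": 0, "wx": 0, "wy": 0, "wz": 0, "jaw": -1},
])

```text
time: 8.45
tool_pos: [437.1, -217.3, 53.3]
tcp_rot: [-1.657, 1.57, -0.239]
contact_force: [0.1, -0.4, -1.9]
grip_width: 49.5
```

Run:
```python
from h import *
delta(518.9,-230.3,53,81.6)
cv2.imwrite('pics/side4.png',imaging.capture('side'));zoom('pics/side4.png','pics/side4z.png',280,160,440,280,5)
```

```text
t 8.45 pos [ 437.1 -217.3   53.3] jaw 81.23 F [ 0.1 -0.4 -1.9] w 49.5
shift cm (before turn) [ 0.031 -8.282 -0.039] (after turn) [ 0.028 -8.281 -0.092] turn [-0.0064 -0.      0.0004]
```

View pics/side4z.png

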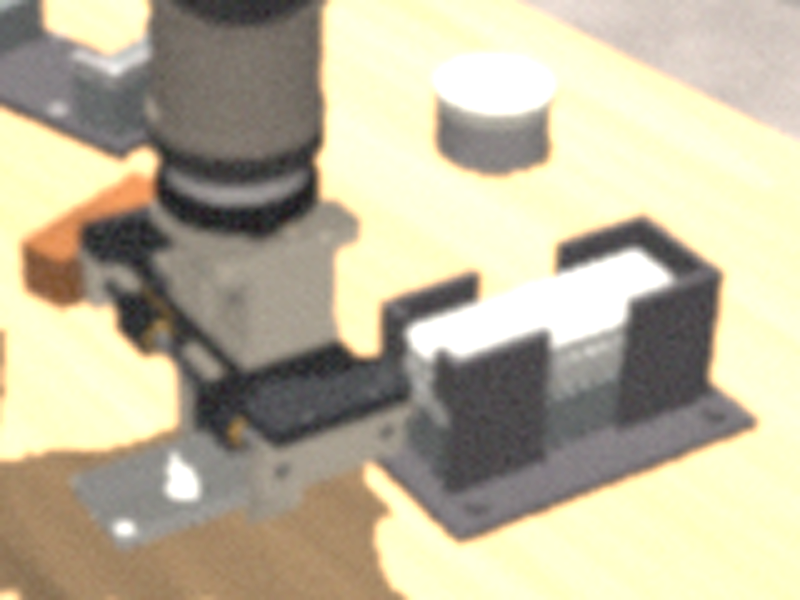

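Request:
arm_command([
  {"tx": -1, "ty": 0, "tz": 0, "wx": 0, "wy": 0, "wz": 0, "jaw": -1},
  {"tx": -2, "ty": 0, "tz": 0, "wx": 0, "wy": 0, "wz": 0, "jaw": -1},
  {"tx": -2, "ty": 0, "tz": 0, "wx": 0, "wy": 0, "wz": 0, "jaw": -1},
  {"tx": -2, "ty": 0, "tz": 0, "wx": 0, "wy": 0, "wz": 0, "jaw": -1},
  {"tx": -1.5, "ty": 0, "tz": 0, "wx": 0, "wy": 0, "wz": 0, "jaw": -1},
  {"tx": -0.5, "ty": 0, "tz": 0, "wx": 0, "wy": 0, "wz": 0, "jaw": -1},
  {"tx": 0, "ty": 0, "tz": 0, "wx": -0.07, "wy": 0, "wz": 0, "jaw": -1},
  {"tx": 0, "ty": 0, "tz": 0, "wx": -0.1, "wy": 0, "wz": 0, "jaw": -1},
  {"tx": 0, "ty": 0, "tz": 0, "wx": -0.1, "wy": 0, "wz": 0, "jaw": -1},
  {"tx": 0, "ty": 0, "tz": 0, "wx": -0.07, "wy": 0, "wz": 0, "jaw": -1},
  {"tx": 0, "ty": 0, "tz": 0, "wx": -0.03, "wy": 0, "wz": 0, "jaw": -1},
  {"tx": 0, "ty": 0, "tz": 0, "wx": 0, "wy": 0, "wz": 0, "jaw": -1},
])

```text
time: 9.7
tool_pos: [437.0, -217.1, 143.0]
tcp_rot: [0.438, 1.57, 2.226]
contact_force: [0.2, -0.8, -3.4]
grip_width: 49.4
```

Run:
```python
from h import *
delta(525.5,19.5,140,102.4)
```

```text
t 9.7 pos [ 437.  -217.1  143. ] jaw 102.42 F [ 0.2 -0.8 -3.4] w 49.4
shift cm (before turn) [  0.31  -13.732  21.199] (after turn) [  0.304 -13.725  21.204] turn [ 0.0003  0.0004 -0.0002]
```

Request:
arm_command([
  {"tx": 0, "ty": -0.86, "tz": 1.32, "wx": 0, "wy": 0, "wz": 0, "jaw": -1},
  {"tx": 0, "ty": -1.5, "tz": 2.32, "wx": 0, "wy": 0, "wz": 0, "jaw": -1},
  {"tx": 0, "ty": -1.5, "tz": 2.32, "wx": 0, "wy": 0, "wz": 0, "jaw": -1},
  {"tx": 0, "ty": -1.5, "tz": 2.32, "wx": 0, "wy": 0, "wz": 0, "jaw": -1},
  {"tx": 0, "ty": -1.5, "tz": 2.32, "wx": 0, "wy": 0, "wz": 0, "jaw": -1},
  {"tx": 0, "ty": -1.5, "tz": 2.32, "wx": 0, "wy": 0, "wz": 0, "jaw": -1},
  {"tx": 0, "ty": -1.5, "tz": 2.32, "wx": 0, "wy": 0, "wz": 0, "jaw": -1},
  {"tx": 0, "ty": -1.5, "tz": 2.32, "wx": 0, "wy": 0, "wz": 0, "jaw": -1},
  {"tx": 0, "ty": -1.5, "tz": 2.32, "wx": 0, "wy": 0, "wz": 0, "jaw": -1},
  {"tx": 0, "ty": -0.86, "tz": 1.32, "wx": 0, "wy": 0, "wz": 0, "jaw": -1},
  {"tx": 0, "ty": 0, "tz": 0, "wx": 0, "wy": 0, "wz": 0, "jaw": -1},
  {"tx": 0, "ty": 0, "tz": 0, "wx": 0, "wy": 0, "wz": 0, "jaw": -1},
])

```text
time: 10.9
tool_pos: [525.1, 19.1, 143.0]
tcp_rot: [1.811, 1.57, -2.684]
contact_force: [-0.7, -0.2, -1.7]
grip_width: 49.7
```

Run:
```python
from h import *
delta(525.5,19.5,60,102.4)
cv2.imwrite('pics/w6.png',imaging.capture('wrist'))
cv2.imwrite('pics/side5.png',imaging.capture('side'));zoom('pics/side5.png','pics/side5z.png',220,120,400,250,4)
cv2.imwrite('pics/sc5.png',imaging.capture('scene'));zoom('pics/sc5.png','pics/sc5z.png',200,110,440,280,3.3)
```

```text
t 10.9 pos [525.1  19.1 143. ] jaw 102.45 F [-0.7 -0.2 -1.7] w 49.7
shift cm (before turn) [ 8.302 -0.058  0.033] (after turn) [ 8.302 -0.053  0.032] turn [ 0.001  -0.0002 -0.0007]
```

View pics/side5z.png

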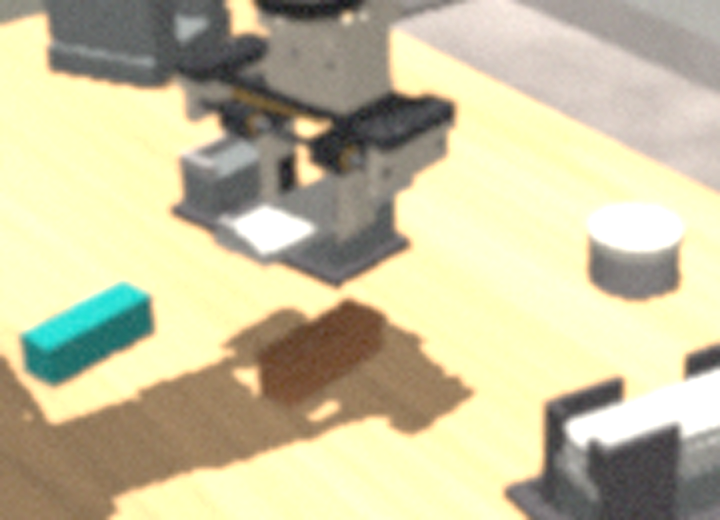

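View pics/sc5z.png

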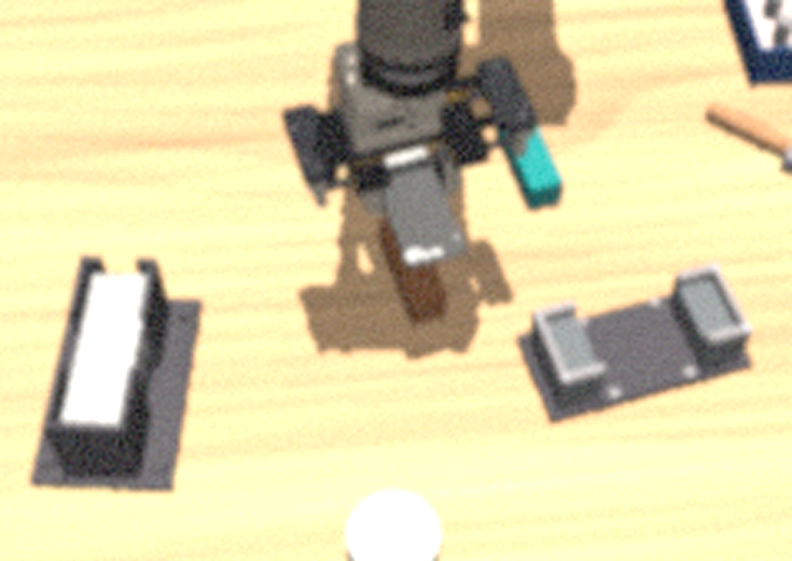

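View pics/w6.png

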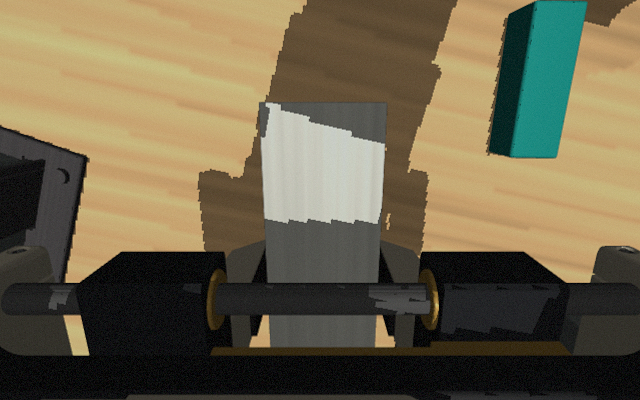

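Run:
```python
from h import *
M=imaging.get_calibration('wrist')
C=(M,M['mount'][:3,:3],M['mount'][:3,3])
for x,y in [(3.3,75),(3.3,73),(-0.7,75),(7.3,75)]: print(x,y,proj(C,[[x,y,-25],[x,y,25]]).round(1).tolist())
```

```text
3.3 75 [[260.3, 102.1], [390.3, 102.1]]
3.3 73 [[260.5, 107.5], [390.1, 107.5]]
-0.7 75 [[258.4, 102.0], [392.4, 102.1]]
7.3 75 [[262.0, 102.1], [388.4, 102.1]]
```

```bash
python3 - <<'E'
from h import *
M=imaging.get_calibration('wrist')
C=(M,M['mount'][:3,:3],M['mount'][:3,3])
print(proj(C,[[4.4,28.5,-25],[4.4,28.5,25]]).round(1).tolist())
def edges(f,r):
    g=cv2.imread(f)[r-2:r+3].mean((0,2)); d=np.gradient(g); return [(i,round(d[i],1)) for i in range(240,410) if abs(d[i])>6]
for r in (208,216,240): print(r,edges('pics/w5.png',r))
for r in (104,125,150,215,240): print(r,edges('pics/w6.png',r))
E
python3 - <<'E'
import cv2
im=cv2.imread('pics/w6.png')[85:255,230:420];cv2.imwrite('pics/w6z.png',cv2.resize(im,None,fx=4,fy=3.4,interpolation=cv2.INTER_CUBIC))
E
```

```text
[[266.1, 216.1], [383.8, 216.2]]
208 [(264, np.float64(-8.9)), (265, np.float64(-12.3)), (266, np.float64(-7.1)), (377, np.float64(7.9)), (378, np.float64(11.4)), (379, np.float64(6.1))]
216 [(280, np.float64(10.8)), (281, np.float64(33.5)), (282, np.float64(20.4)), (288, np.float64(-14.1)), (290, np.float64(30.7)), (291, np.float64(31.5)), (292, np.float64(8.4)), (378, np.float64(-18.3)), (379, np.float64(-61.2)), (380, np.float64(-45.9))]
240 [(378, np.float64(-7.6)), (396, np.float64(-6.1))]
104 [(258, np.float64(-43.7)), (259, np.float64(-34.5)), (264, np.float64(16.6)), (265, np.float64(52.5)), (266, np.float64(32.6)), (272, np.float64(-10.7)), (273, np.float64(-9.9)), (277, np.float64(-14.2)), (278, np.float64(-10.3)), (280, np.float64(-31.1)), (281, np.float64(-24.2))]
125 [(254, np.float64(-6.1)), (255, np.float64(-41.4)), (256, np.float64(-38.8)), (265, np.float64(14.2)), (266, np.float64(49.8)), (267, np.float64(46.6)), (268, np.float64(10.4)), (314, np.float64(-6.8)), (319, np.float64(-13.3)), (320, np.float64(-10.4)), (323, np.float64(-11.9)), (324, np.float64(-8.0)), (32
[... 171 characters left out ...]
-47.9)), (252, np.float64(-35.8)), (259, np.float64(9.1)), (260, np.float64(40.3)), (261, np.float64(49.1)), (262, np.float64(21.2)), (383, np.float64(-21.7)), (384, np.float64(-47.5)), (385, np.float64(-21.6)), (386, np.float64(-15.8)), (387, np.float64(-20.8)), (409, np.float64(6.1))]
215 [(263, np.float64(33.4)), (264, np.float64(51.7)), (265, np.float64(24.6)), (378, np.float64(-19.9)), (379, np.float64(-59.4)), (380, np.float64(-39.1)), (386, np.float64(22.1)), (387, np.float64(37.2)), (388, np.float64(10.1)), (389, np.float64(-33.4)), (390, np.float64(-33.5)), (391, np.float64(-7.3))]
240 [(265, np.float64(8.0)), (266, np.float64(7.8)), (379, np.float64(-9.9)), (380, np.float64(-7.8))]
```

View pics/w6z.png

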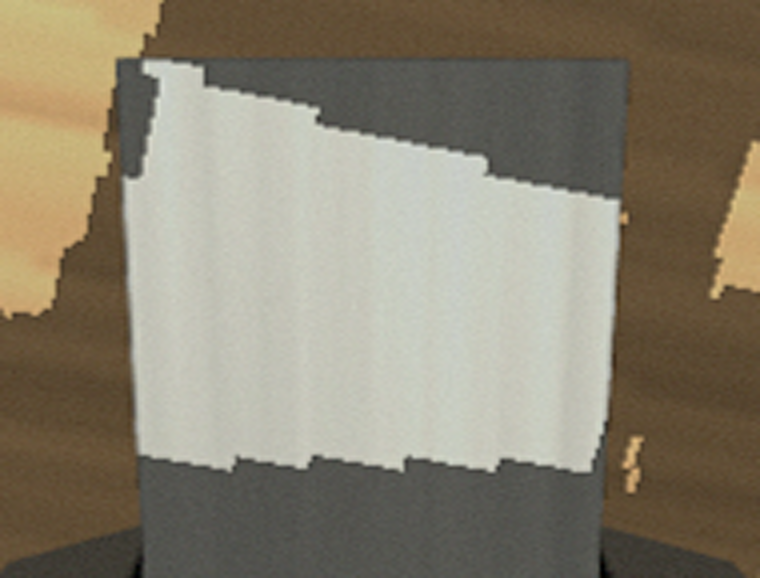

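Request:
arm_command([
  {"tx": 1, "ty": 0, "tz": 0, "wx": 0, "wy": 0, "wz": 0, "jaw": -1},
  {"tx": 2, "ty": 0, "tz": 0, "wx": 0, "wy": 0, "wz": 0, "jaw": -1},
  {"tx": 2, "ty": 0, "tz": 0, "wx": 0, "wy": 0, "wz": 0, "jaw": -1},
  {"tx": 2, "ty": 0, "tz": 0, "wx": 0, "wy": 0, "wz": 0, "jaw": -1},
  {"tx": 1, "ty": 0, "tz": 0, "wx": 0, "wy": 0, "wz": 0, "jaw": -1},
  {"tx": 0.5, "ty": 0, "tz": 0, "wx": 0, "wy": 0, "wz": 0, "jaw": -1},
  {"tx": 0.4, "ty": 0, "tz": 0, "wx": 0, "wy": 0, "wz": 0, "jaw": -1},
  {"tx": 0.3, "ty": 0, "tz": 0, "wx": 0, "wy": 0, "wz": 0, "jaw": -1},
  {"tx": 0, "ty": 0, "tz": 0, "wx": 0, "wy": 0, "wz": 0, "jaw": -1},
  {"tx": 0, "ty": 0, "tz": 0, "wx": 0, "wy": 0, "wz": 0, "jaw": -1},
])

```text
time: 12.05
tool_pos: [525.6, 19.4, 51.7]
tcp_rot: [-1.825, 1.57, -0.037]
contact_force: [0.3, 0.3, -1.5]
grip_width: 49.8
```

Request:
arm_command([
  {"tx": 0.15, "ty": 0, "tz": 0, "wx": 0, "wy": 0, "wz": 0, "jaw": -1},
  {"tx": 0.1, "ty": 0, "tz": 0, "wx": 0, "wy": 0, "wz": 0, "jaw": -1},
  {"tx": 0, "ty": 0, "tz": 0, "wx": 0, "wy": 0, "wz": 0, "jaw": -1},
])

```text
time: 12.35
tool_pos: [525.3, 19.4, 48.7]
tcp_rot: [-0.217, 1.571, 1.571]
contact_force: [0.3, -0.4, -1.9]
grip_width: 49.2
```

Request:
arm_command([
  {"tx": 0.08, "ty": 0, "tz": 0, "wx": 0, "wy": 0, "wz": 0, "jaw": -1},
  {"tx": 0, "ty": 0, "tz": 0, "wx": 0, "wy": 0, "wz": 0, "jaw": -1},
])

```text
time: 12.55
tool_pos: [525.4, 19.4, 48.1]
tcp_rot: [-1.483, 1.57, 0.305]
contact_force: [-1.6, 0.5, 0.5]
grip_width: 49.8
```

Request:
arm_command([
  {"tx": 0.03, "ty": 0, "tz": 0, "wx": 0, "wy": 0, "wz": 0, "jaw": -1},
  {"tx": 0, "ty": 0, "tz": 0, "wx": 0, "wy": 0, "wz": 0, "jaw": -1},
  {"tx": 0, "ty": 0, "tz": 0, "wx": 0, "wy": 0, "wz": 0, "jaw": 0.5},
  {"tx": 0, "ty": 0, "tz": 0, "wx": 0, "wy": 0, "wz": 0, "jaw": 0.5},
  {"tx": 0, "ty": 0, "tz": 0, "wx": 0, "wy": 0, "wz": 0, "jaw": 0.5},
  {"tx": 0, "ty": 0, "tz": 0, "wx": 0, "wy": 0, "wz": 0, "jaw": 0.5},
  {"tx": 0, "ty": 0, "tz": 0, "wx": 0, "wy": 0, "wz": 0, "jaw": 0.5},
])

```text
time: 13.25
tool_pos: [525.3, 19.4, 47.5]
tcp_rot: [0.334, 1.571, 2.122]
contact_force: [-0.5, 0.2, 0.5]
grip_width: 68.7
```

Run:
```python
from h import *
delta(525.5,19.5,60,102.4)
cv2.imwrite('pics/w7.png',imaging.capture('wrist'))
cv2.imwrite('pics/side6.png',imaging.capture('side'));zoom('pics/side6.png','pics/side6z.png',220,120,400,250,4)
cv2.imwrite('pics/sc6.png',imaging.capture('scene'));zoom('pics/sc6.png','pics/sc6z.png',200,110,440,280,3.3)
```

```text
t 13.25 pos [525.3  19.4  47.5] jaw 102.45 F [-0.5  0.2  0.5] w 68.7
shift cm (before turn) [-1.247 -0.018  0.005] (after turn) [-1.247 -0.018  0.005] turn [ 0.0008  0.0001 -0.    ]
```

View pics/side6z.png

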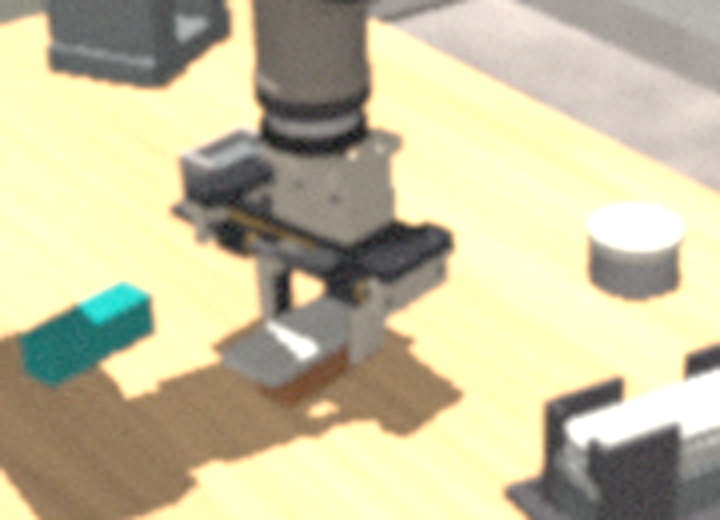

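View pics/w7.png

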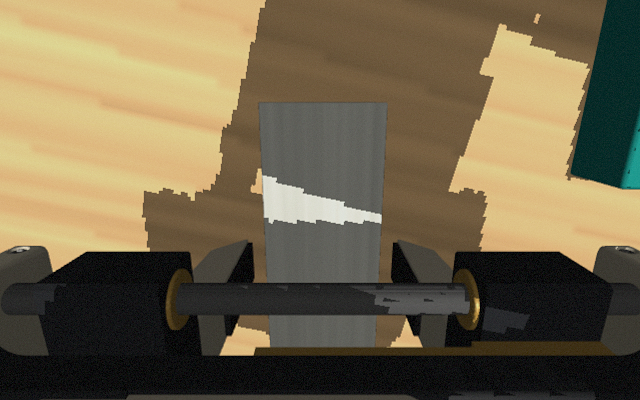

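View pics/sc6z.png

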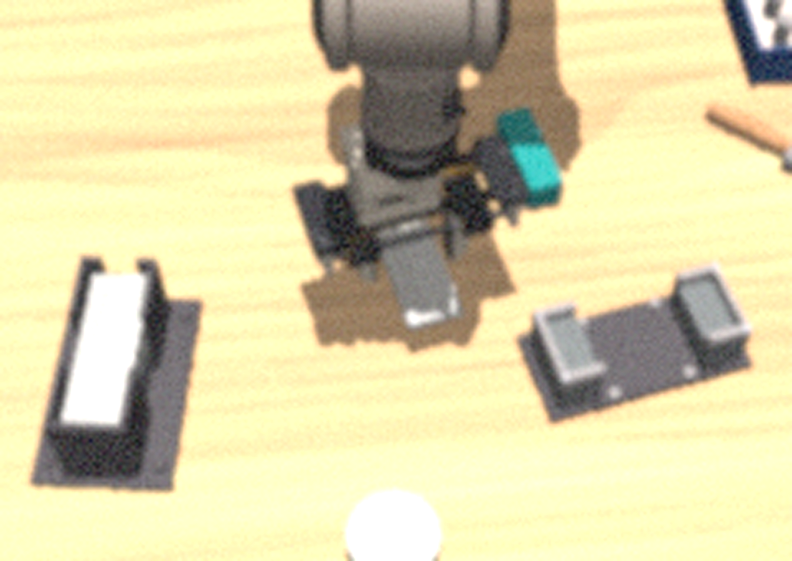

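Request:
arm_command([
  {"tx": -1, "ty": 0, "tz": 0, "wx": 0, "wy": 0, "wz": 0, "jaw": 0.5},
  {"tx": -3, "ty": 0, "tz": 0, "wx": 0, "wy": 0, "wz": 0, "jaw": 0.5},
  {"tx": -4, "ty": 0, "tz": 0, "wx": 0, "wy": 0, "wz": 0, "jaw": 0.5},
  {"tx": -4, "ty": -2, "tz": 1.2, "wx": 0, "wy": 0, "wz": 0, "jaw": 0.5},
  {"tx": -4, "ty": -3, "tz": 1.8, "wx": 0, "wy": 0, "wz": 0, "jaw": 0.5},
  {"tx": -3, "ty": -3, "tz": 1.8, "wx": 0, "wy": 0, "wz": 0, "jaw": 0.5},
  {"tx": -1, "ty": -3, "tz": 1.8, "wx": 0, "wy": 0, "wz": 0, "jaw": 0.5},
  {"tx": 0, "ty": -2.6, "tz": 1.6, "wx": 0, "wy": 0, "wz": 0, "jaw": 0.5},
  {"tx": 0, "ty": 0, "tz": 0, "wx": 0, "wy": 0, "wz": 0, "jaw": 0.5},
  {"tx": 0, "ty": 0, "tz": 0, "wx": 0, "wy": 0, "wz": 0, "jaw": 0.5},
  {"tx": 0, "ty": 0, "tz": 0, "wx": 0, "wy": 0, "wz": 0, "jaw": 0.5},
])

```text
time: 14.5
tool_pos: [638.2, 126.7, 245.3]
tcp_rot: [1.669, 1.57, -2.826]
contact_force: [-0.1, -0.4, 0.2]
grip_width: 68.7
```

Run:
```python
from h import *
import pickle
o=readout.get_obs(); im=imaging.capture('wrist'); pickle.dump(o,open('w8.pkl','wb'))
cv2.imwrite('pics/w8.png',im); print(o['tool_pos'])
```

```text
[638.21654913 126.66209563 245.31943932]
```

View pics/w8.png

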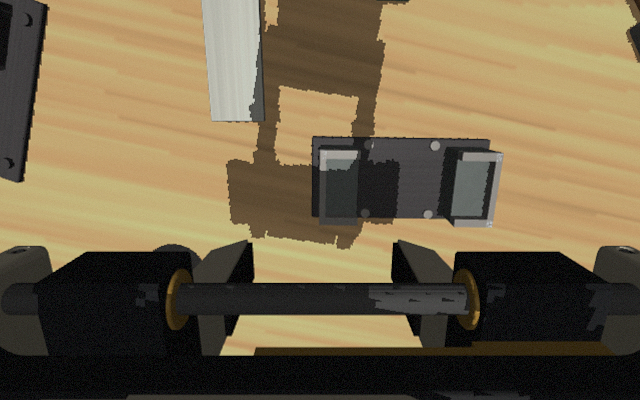

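Whole cradle visible at about (313–502, 137–227); blank's front end at (211–264, 121).

Run:
```python
from h import *
im=cv2.imread('pics/w8.png')[125:240,300:515];cv2.imwrite('pics/w8z.png',cv2.resize(im,None,fx=3.6,fy=3.6,interpolation=cv2.INTER_CUBIC))
```

```text
(no output)
```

View pics/w8z.png

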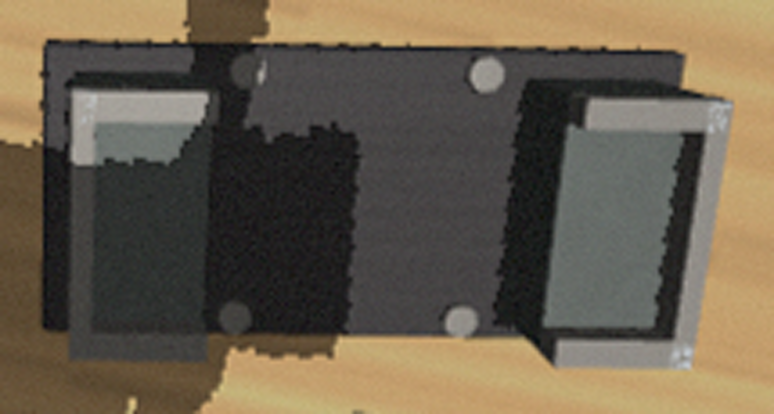

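Run:
```python
from h import *
import pickle
o=pickle.load(open('w8.pkl','rb')); C=cam('wrist',o)
f=lambda a,z: onz(C,300+a[0]/3.6-.4,125+a[1]/3.6-.4,z)[:2]
def rep(n,P,z):
    p=[f(a,z) for a in P]; (c,s,a)=cv2.minAreaRect(np.float32(p))
    print(n,'mean',np.mean(p,0).round(1),np.round(p,1).tolist(),'lens',[round(float(np.linalg.norm(p[i]-p[i-1])),1) for i in range(4)],'ang',[round(float(np.degrees(np.arctan2(*(q-r)[::-1]))),2) for q,r in [(p[1],p[0]),(p[2],p[3])]])
rep('outer57',[(70,90),(732,100),(692,368),(70,359)],57)
rep('inner57',[(216,92),(588,98),(556,366),(207,359)],57)
rep('bolts',[(246,72),(487,74),(461,320),(235,317)],12)
p=[f(a,10) for a in [(45,42),(684,52),(43,330)]]
print('plate ctr',(p[1]+p[2])/2,np.linalg.norm(p[1]-p[0]),np.linalg.norm(p[2]-p[0]),np.degrees(np.arctan2(*(p[1]-p[0])[::-1])))
b=[onz(C,u,v,45)[:2] for u,v in [(211.5,121),(264,121)]];print('blank end',np.round(b,1),np.mean(b,0))
delta(525.4,19.5,130,102.4)
```

```text
outer57 mean [625.6 207.4] [[606.8, 115.5], [572.3, 283.6], [644.4, 299.2], [678.8, 131.2]] lens [73.7, 171.6, 73.8, 171.5] ang [101.58, 101.56]
inner57 mean [625.4 207.5] [[599.1, 152.5], [579.9, 247.0], [652.0, 262.4], [670.7, 168.0]] lens [73.2, 96.5, 73.7, 96.2] ang [101.52, 101.22]
bolts mean [625.9 208. ] [[596.2, 165.7], [581.6, 234.9], [655.9, 250.0], [670.0, 181.3]] lens [75.4, 70.8, 75.8, 70.2] ang [101.97, 101.64]
plate ctr [625.34371975 207.09619514] 187.69704941623064 88.82945273608351 101.55522512300219
blank end [[603.9  10.8]
 [593.2  59.2]] [598.54774647  35.04534513]
t 14.55 pos [638.3 126.5 245.4] jaw 102.4 F [-0.1 -0.6  0.6] w 68.8
shift cm (before turn) [11.552 13.315 -8.028] (after turn) [11.543 13.322 -8.027] turn [-0.0001 -0.     -0.0006]
```

Request:
arm_command([
  {"tx": 0, "ty": 2.4, "tz": -1.45, "wx": 0, "wy": 0, "wz": 0, "jaw": 0.6},
  {"tx": 0.5, "ty": 3.3, "tz": -2, "wx": 0, "wy": 0, "wz": 0, "jaw": 0.6},
  {"tx": 1, "ty": 3.3, "tz": -2, "wx": 0, "wy": 0, "wz": 0, "jaw": 0.6},
  {"tx": 2, "ty": 3.3, "tz": -2, "wx": 0, "wy": 0, "wz": 0, "jaw": 0.6},
  {"tx": 3, "ty": 1.02, "tz": -0.58, "wx": 0, "wy": 0, "wz": 0, "jaw": 0.6},
  {"tx": 3, "ty": 0, "tz": 0, "wx": 0, "wy": 0, "wz": 0, "jaw": 0.6},
  {"tx": 2, "ty": 0, "tz": 0, "wx": 0, "wy": 0, "wz": 0, "jaw": 0.6},
  {"tx": 0, "ty": 0, "tz": 0, "wx": 0, "wy": 0, "wz": 0, "jaw": 0.6},
  {"tx": 0, "ty": 0, "tz": 0, "wx": 0, "wy": 0, "wz": 0, "jaw": 0.6},
])

```text
time: 15.45
tool_pos: [526.1, 19.8, 131.0]
tcp_rot: [-1.863, 1.57, -0.076]
contact_force: [-0.4, 0.2, 0.6]
grip_width: 73.8
```

Run:
```python
from h import *
delta(525.4,19.5,45.5,102.4)
```

```text
t 15.45 pos [526.1  19.8 131. ] jaw 102.4 F [-0.4  0.2  0.6] w 73.8
shift cm (before turn) [ 8.549  0.082 -0.011] (after turn) [ 8.549  0.079 -0.012] turn [ 0.0001 -0.0001  0.0003]
```

Request:
arm_command([
  {"tx": 2, "ty": 0.07, "tz": 0, "wx": 0, "wy": 0, "wz": 0, "jaw": 0.6},
  {"tx": 2.5, "ty": 0, "tz": 0, "wx": 0, "wy": 0, "wz": 0, "jaw": 0.6},
  {"tx": 2, "ty": 0, "tz": 0, "wx": 0, "wy": 0, "wz": 0, "jaw": 0.6},
  {"tx": 1.2, "ty": 0, "tz": 0, "wx": 0, "wy": 0, "wz": 0, "jaw": 0.6},
  {"tx": 0.7, "ty": 0, "tz": 0, "wx": 0, "wy": 0, "wz": 0, "jaw": 0.6},
  {"tx": 0, "ty": 0, "tz": 0, "wx": 0, "wy": 0, "wz": 0, "jaw": 0.6},
  {"tx": 0, "ty": 0, "tz": 0, "wx": 0, "wy": 0, "wz": 0, "jaw": 0.1},
  {"tx": 0, "ty": 0, "tz": 0, "wx": 0, "wy": 0, "wz": 0, "jaw": -1},
  {"tx": 0, "ty": 0, "tz": 0, "wx": 0, "wy": 0, "wz": 0, "jaw": -1},
  {"tx": 0, "ty": 0, "tz": 0, "wx": 0, "wy": 0, "wz": 0, "jaw": -1},
  {"tx": 0, "ty": 0, "tz": 0, "wx": 0, "wy": 0, "wz": 0, "jaw": -1},
])

```text
time: 16.55
tool_pos: [525.9, 20.0, 46.8]
tcp_rot: [-1.834, 1.57, -0.046]
contact_force: [-0.6, 0.3, 4.0]
grip_width: 49.5
```

Request:
arm_command([
  {"tx": -0.5, "ty": 0, "tz": 0, "wx": 0, "wy": 0, "wz": 0, "jaw": -1},
  {"tx": -1.5, "ty": 0, "tz": 0, "wx": 0, "wy": 0, "wz": 0, "jaw": -1},
  {"tx": -2, "ty": 0, "tz": 0, "wx": 0, "wy": 0, "wz": 0, "jaw": -1},
  {"tx": -2, "ty": 0, "tz": 0, "wx": 0, "wy": 0, "wz": 0, "jaw": -1},
  {"tx": -2, "ty": 0, "tz": 0, "wx": 0, "wy": 0, "wz": 0, "jaw": -1},
  {"tx": -1, "ty": 0, "tz": 0, "wx": 0, "wy": 0, "wz": 0, "jaw": -1},
  {"tx": 0, "ty": 0, "tz": 0, "wx": 0, "wy": 0, "wz": 0, "jaw": -1},
  {"tx": 0, "ty": 0, "tz": 0, "wx": 0, "wy": 0, "wz": 0, "jaw": -1},
])

```text
time: 17.35
tool_pos: [525.0, 20.2, 135.6]
tcp_rot: [1.137, 1.57, 2.925]
contact_force: [-1.6, -0.2, -1.8]
grip_width: 50.1
```

Run:
```python
from h import *
delta(625.5,207.4,136,11.6)
cv2.imwrite('pics/w9.png',imaging.capture('wrist'))
im=cv2.imread('pics/w9.png')[85:255,230:420];cv2.imwrite('pics/w9z.png',cv2.resize(im,None,fx=4,fy=3.4,interpolation=cv2.INTER_CUBIC))
```

```text
t 17.35 pos [525.   20.2 135.6] jaw 102.45 F [-1.6 -0.2 -1.8] w 50.1
shift cm (before turn) [ -0.047 -13.845  16.119] (after turn) [-0.041 16.322 13.605] turn [ 1.5856e+00 -4.0000e-04 -1.1000e-03]
```

View pics/w9z.png

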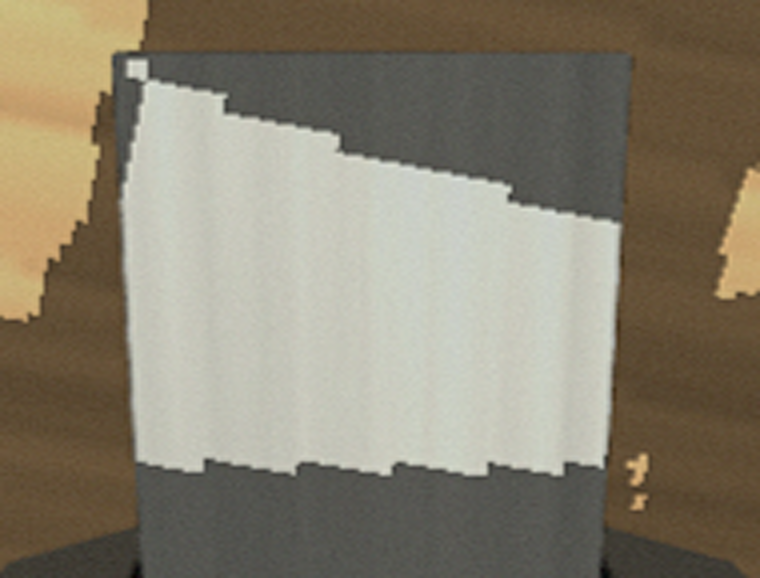

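Request:
arm_command([
  {"tx": 0, "ty": 0, "tz": 0, "wx": 0.06, "wy": 0, "wz": 0, "jaw": -1},
  {"tx": 0, "ty": 0, "tz": 0, "wx": 0.11, "wy": 0, "wz": 0, "jaw": -1},
  {"tx": 0, "ty": 0, "tz": 0, "wx": 0.12, "wy": 0, "wz": 0, "jaw": -1},
  {"tx": 0, "ty": 0, "tz": 0, "wx": 0.12, "wy": 0, "wz": 0, "jaw": -1},
  {"tx": 0, "ty": 0, "tz": 0, "wx": 0.12, "wy": 0, "wz": 0, "jaw": -1},
  {"tx": 0, "ty": 0, "tz": 0, "wx": 0.12, "wy": 0, "wz": 0, "jaw": -1},
  {"tx": 0, "ty": 0, "tz": 0, "wx": 0.12, "wy": 0, "wz": 0, "jaw": -1},
  {"tx": 0, "ty": 0, "tz": 0, "wx": 0.12, "wy": 0, "wz": 0, "jaw": -1},
  {"tx": 0, "ty": 0, "tz": 0, "wx": 0.12, "wy": 0, "wz": 0, "jaw": -1},
  {"tx": 0, "ty": 0, "tz": 0, "wx": 0.12, "wy": 0, "wz": 0, "jaw": -1},
  {"tx": 0, "ty": 0, "tz": 0, "wx": 0.12, "wy": 0, "wz": 0, "jaw": -1},
  {"tx": 0, "ty": 0, "tz": 0, "wx": 0.12, "wy": 0, "wz": 0, "jaw": -1},
  {"tx": 0, "ty": 0, "tz": 0, "wx": 0.11, "wy": 0, "wz": 0, "jaw": -1},
  {"tx": 0, "ty": 0, "tz": 0, "wx": 0.07, "wy": 0, "wz": 0, "jaw": -1},
  {"tx": 0, "ty": 0, "tz": 0, "wx": 0.036, "wy": 0, "wz": 0, "jaw": -1},
  {"tx": 0, "ty": 0, "tz": 0, "wx": 0, "wy": 0, "wz": 0, "jaw": -1},
  {"tx": 0, "ty": 0, "tz": 0, "wx": 0, "wy": 0, "wz": 0, "jaw": -1},
])

```text
time: 19.1
tool_pos: [525.1, 20.1, 135.4]
tcp_rot: [2.772, 1.569, 2.975]
contact_force: [0.1, -0.1, -1.5]
grip_width: 49.9
```

Run:
```python
from h import *
delta(625.5,207.4,136,11.6)
```

```text
t 19.1 pos [525.1  20.1 135.4] jaw 11.63 F [ 0.1 -0.1 -1.5] w 49.9
shift cm (before turn) [-0.066 16.32  13.609] (after turn) [-0.056 16.328 13.6  ] turn [ 0.0005 -0.0014 -0.0006]
```

Request:
arm_command([
  {"tx": 0, "ty": 1.13, "tz": 0.99, "wx": 0, "wy": 0, "wz": 0, "jaw": -1},
  {"tx": 0, "ty": 2, "tz": 1.66, "wx": 0, "wy": 0, "wz": 0, "jaw": -1},
  {"tx": 0, "ty": 2, "tz": 1.66, "wx": 0, "wy": 0, "wz": 0, "jaw": -1},
  {"tx": 0, "ty": 2, "tz": 1.66, "wx": 0, "wy": 0, "wz": 0, "jaw": -1},
  {"tx": 0, "ty": 2, "tz": 1.66, "wx": 0, "wy": 0, "wz": 0, "jaw": -1},
  {"tx": 0, "ty": 2, "tz": 1.66, "wx": 0, "wy": 0, "wz": 0, "jaw": -1},
  {"tx": 0, "ty": 2, "tz": 1.66, "wx": 0, "wy": 0, "wz": 0, "jaw": -1},
  {"tx": 0, "ty": 2, "tz": 1.66, "wx": 0, "wy": 0, "wz": 0, "jaw": -1},
  {"tx": 0, "ty": 1.13, "tz": 0.99, "wx": 0, "wy": 0, "wz": 0, "jaw": -1},
  {"tx": 0, "ty": 0, "tz": 0, "wx": 0, "wy": 0, "wz": 0, "jaw": -1},
  {"tx": 0, "ty": 0, "tz": 0, "wx": 0, "wy": 0, "wz": 0, "jaw": -1},
  {"tx": 0, "ty": 0, "tz": 0, "wx": 0, "wy": 0, "wz": 0, "jaw": -1},
])

```text
time: 20.3
tool_pos: [625.7, 206.2, 136.0]
tcp_rot: [-2.997, 1.57, -2.795]
contact_force: [0.1, -0.5, -1.5]
grip_width: 49.5
```

Run:
```python
from h import *
delta(625.6,206.9,70,11.6)
cv2.imwrite('pics/side7.png',imaging.capture('side'));zoom('pics/side7.png','pics/side7z.png',220,100,400,230,4)
cv2.imwrite('pics/sc7.png',imaging.capture('scene'));zoom('pics/sc7.png','pics/sc7z.png',300,130,480,260,4)
cv2.imwrite('pics/w10.png',imaging.capture('wrist'))
```

```text
t 20.3 pos [625.7 206.2 136. ] jaw 11.57 F [ 0.1 -0.5 -1.5] w 49.5
shift cm (before turn) [6.598 0.067 0.013] (after turn) [6.598 0.066 0.007] turn [-0.0005 -0.0009  0.0001]
```

View pics/side7z.png

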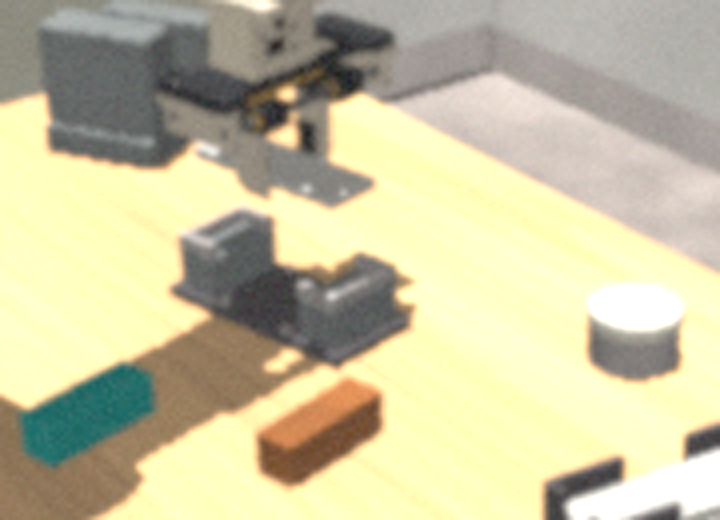

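View pics/w10.png

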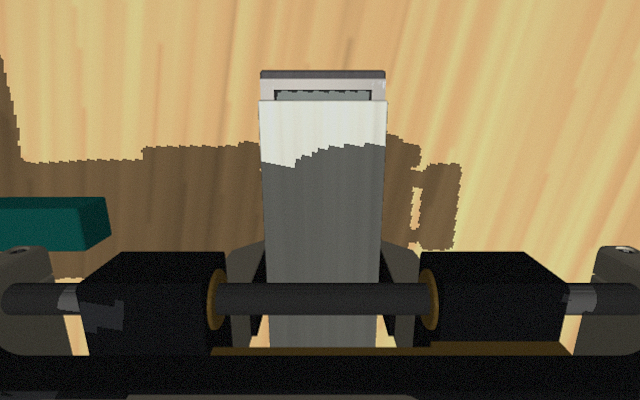

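View pics/sc7z.png

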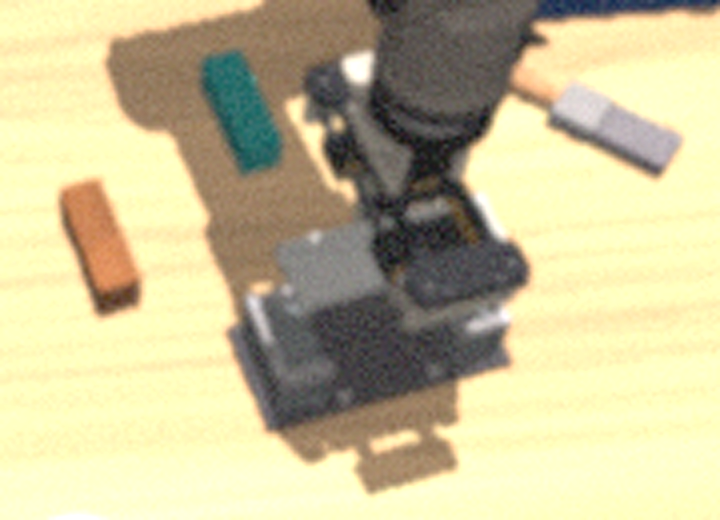

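Run:
```python
from h import *
M=imaging.get_calibration('wrist')
C=(M,M['mount'][:3,:3],M['mount'][:3,3])
print(proj(C,[[79,85.8,-36.8],[79,85.8,36.8],[79,80,-29],[79,80,29],[3,75.5,-25],[3,75.5,25]]).round(1).tolist())
im=cv2.imread('pics/w10.png')[60:120,250:400];cv2.imwrite('pics/w10z.png',cv2.resize(im,None,fx=5,fy=5,interpolation=cv2.INTER_CUBIC))
```

```text
[[258.7, 81.6], [384.6, 81.7], [272.4, 92.1], [370.8, 92.1], [255.8, 98.5], [386.6, 98.6]]
```

View pics/w10z.png

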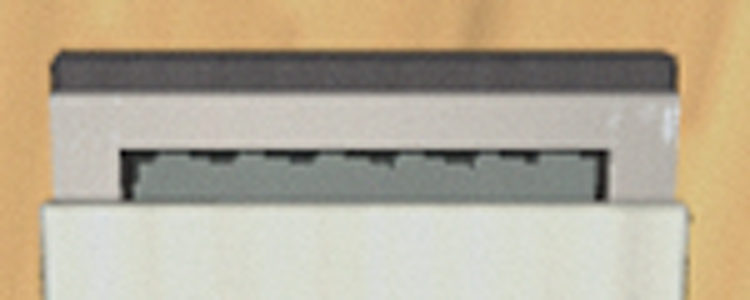

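Request:
arm_command([
  {"tx": 1, "ty": 0.1, "tz": 0, "wx": 0, "wy": 0, "wz": 0, "jaw": -1},
  {"tx": 1.8, "ty": 0, "tz": 0, "wx": 0, "wy": 0, "wz": 0, "jaw": -1},
  {"tx": 1.8, "ty": 0, "tz": 0, "wx": 0, "wy": 0, "wz": 0, "jaw": -1},
  {"tx": 1.4, "ty": 0, "tz": 0, "wx": 0, "wy": 0, "wz": 0, "jaw": -1},
  {"tx": 0.8, "ty": 0, "tz": 0, "wx": 0, "wy": 0, "wz": 0, "jaw": -1},
  {"tx": 0.4, "ty": 0, "tz": 0, "wx": 0, "wy": 0, "wz": 0, "jaw": -1},
  {"tx": 0.3, "ty": 0, "tz": 0, "wx": 0, "wy": 0, "wz": 0, "jaw": -1},
  {"tx": 0, "ty": 0, "tz": 0, "wx": 0, "wy": 0, "wz": 0, "jaw": -1},
  {"tx": 0, "ty": 0, "tz": 0, "wx": 0, "wy": 0, "wz": 0, "jaw": -1},
])

```text
time: 21.35
tool_pos: [626.3, 207.8, 61.9]
tcp_rot: [0.079, 1.57, 0.281]
contact_force: [0.2, -0.5, -1.9]
grip_width: 49.5
```

Request:
arm_command([
  {"tx": 0.1, "ty": 0, "tz": 0, "wx": 0, "wy": 0, "wz": 0, "jaw": -1},
  {"tx": 0, "ty": 0, "tz": 0, "wx": 0, "wy": 0, "wz": 0, "jaw": -1},
])

```text
time: 21.55
tool_pos: [626.1, 207.7, 60.6]
tcp_rot: [0.088, 1.57, 0.29]
contact_force: [-0.2, -0.1, -1.8]
grip_width: 49.6
```

Request:
arm_command([
  {"tx": 0.15, "ty": 0, "tz": 0, "wx": 0, "wy": 0, "wz": 0, "jaw": -1},
  {"tx": 0.1, "ty": 0, "tz": 0, "wx": 0, "wy": 0, "wz": 0, "jaw": -1},
  {"tx": 0, "ty": 0, "tz": 0, "wx": 0, "wy": 0, "wz": 0, "jaw": -1},
])

```text
time: 21.85
tool_pos: [625.8, 207.6, 57.6]
tcp_rot: [2.834, 1.57, 3.036]
contact_force: [0.3, 0.1, -1.7]
grip_width: 49.8
```

Request:
arm_command([
  {"tx": 0.07, "ty": 0, "tz": 0, "wx": 0, "wy": 0, "wz": 0, "jaw": -1},
  {"tx": 0, "ty": 0, "tz": 0, "wx": 0, "wy": 0, "wz": 0, "jaw": -1},
])

```text
time: 22.05
tool_pos: [625.9, 207.6, 57.0]
tcp_rot: [1.88, 1.571, 2.082]
contact_force: [-0.1, -0.1, -0.8]
grip_width: 49.5
```

Request:
arm_command([
  {"tx": 0.06, "ty": 0, "tz": 0, "wx": 0, "wy": 0, "wz": 0, "jaw": -1},
  {"tx": 0, "ty": 0, "tz": 0, "wx": 0, "wy": 0, "wz": 0, "jaw": -1},
])

```text
time: 22.25
tool_pos: [625.9, 207.6, 56.8]
tcp_rot: [0.272, 1.571, 0.474]
contact_force: [-0.8, -0.5, 1.5]
grip_width: 49.6
```

Run:
```python
from h import *
delta(625.6,206.9,70,11.6)
cv2.imwrite('pics/w11.png',imaging.capture('wrist'))
cv2.imwrite('pics/side8.png',imaging.capture('side'));zoom('pics/side8.png','pics/side8z.png',240,120,360,220,6)
```

```text
t 22.25 pos [625.9 207.6  56.8] jaw 11.57 F [-0.8 -0.5  1.5] w 49.6
shift cm (before turn) [-1.316 -0.067 -0.048] (after turn) [-1.316 -0.067 -0.048] turn [-0.0004  0.0002 -0.0001]
```

View pics/w11.png

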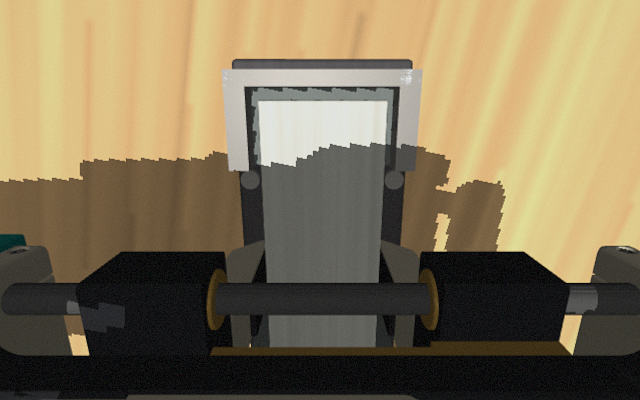

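View pics/side8z.png

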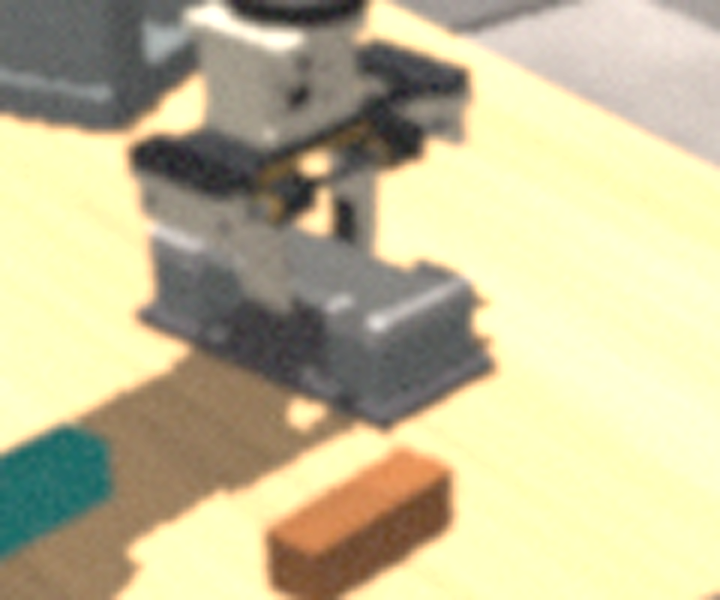

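Request:
arm_command([
  {"tx": 0.03, "ty": 0, "tz": 0, "wx": 0, "wy": 0, "wz": 0, "jaw": -1},
  {"tx": 0, "ty": 0, "tz": 0, "wx": 0, "wy": 0, "wz": 0, "jaw": 0.2},
  {"tx": 0, "ty": 0, "tz": 0, "wx": 0, "wy": 0, "wz": 0, "jaw": 0.5},
  {"tx": 0, "ty": 0, "tz": 0, "wx": 0, "wy": 0, "wz": 0, "jaw": 0.5},
  {"tx": 0, "ty": 0, "tz": 0, "wx": 0, "wy": 0, "wz": 0, "jaw": 0.5},
  {"tx": 0, "ty": 0, "tz": 0, "wx": 0, "wy": 0, "wz": 0, "jaw": 0.5},
  {"tx": -1, "ty": 0, "tz": 0, "wx": 0, "wy": 0, "wz": 0, "jaw": 0.5},
  {"tx": -2.5, "ty": 0, "tz": 0, "wx": 0, "wy": 0, "wz": 0, "jaw": 0.5},
  {"tx": -4, "ty": 0, "tz": 0, "wx": 0, "wy": 0, "wz": 0, "jaw": 0.5},
  {"tx": -4, "ty": 0, "tz": 0, "wx": 0, "wy": 0, "wz": 0, "jaw": 0.5},
  {"tx": -4, "ty": -2, "tz": 0, "wx": 0, "wy": 0, "wz": 0, "jaw": 0.5},
  {"tx": -2, "ty": -4, "tz": 0, "wx": 0, "wy": 0, "wz": 0, "jaw": 0.5},
  {"tx": 0, "ty": -4, "tz": 0, "wx": 0, "wy": 0, "wz": 0, "jaw": 0.5},
  {"tx": 0, "ty": -2, "tz": 0, "wx": 0, "wy": 0, "wz": 0, "jaw": 0.5},
  {"tx": 0, "ty": 0, "tz": 0, "wx": 0, "wy": 0, "wz": 0, "jaw": 0.5},
  {"tx": 0, "ty": 0, "tz": 0, "wx": 0, "wy": 0, "wz": 0, "jaw": 0.5},
])

```text
time: 23.95
tool_pos: [649.9, 90.1, 231.6]
tcp_rot: [0.896, 1.57, 1.097]
contact_force: [0.1, 0.1, 0.7]
grip_width: 69.0
```

Run:
```python
from h import *
import pickle
delta(625.6,206.9,70,11.6)
o=readout.get_obs(); pickle.dump(o,open('w12.pkl','wb'))
cv2.imwrite('pics/w12.png',imaging.capture('wrist'))
cv2.imwrite('pics/side9.png',imaging.capture('side'));zoom('pics/side9.png','pics/side9z.png',230,110,450,290,3.3)
```

```text
t 23.95 pos [649.9  90.1 231.6] jaw 11.52 F [0.1 0.1 0.7] w 69.0
shift cm (before turn) [16.171 11.926 -0.058] (after turn) [16.165 11.935 -0.034] turn [-0.0014  0.0004 -0.0006]
```

View pics/w12.png

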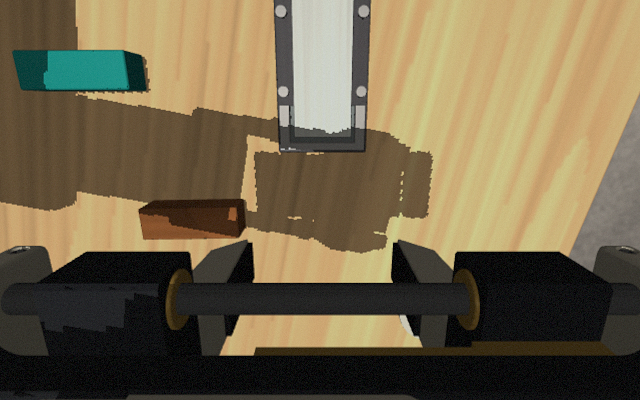

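View pics/side9z.png

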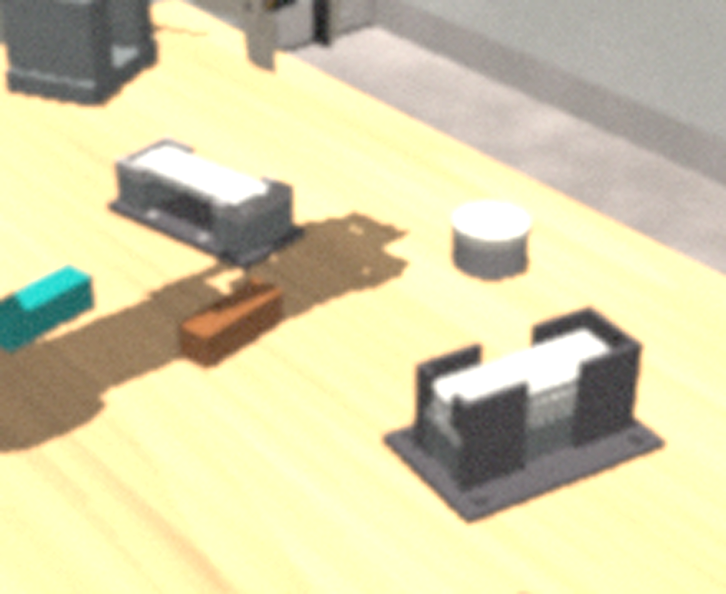

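Run:
```python
from h import *
cv2.imwrite('pics/sc9.png',imaging.capture('scene'));zoom('pics/sc9.png','pics/sc9z.png',200,160,280,270,5)
C=cam('scene');m=np.array([618.8,-245]);a=np.radians(-8.5);e=np.array([np.cos(a),np.sin(a)]);n=np.array([-e[1],e[0]])
for z in (70,80):
    P=[np.r_[m+sx*75*e+sy*25*n,z] for sx in(-1,1) for sy in(-1,1)]; print(z,((proj(C,P)-[200,160])*5).round().tolist())
```

```text
70 [[139.0, 167.0], [226.0, 170.0], [87.0, 401.0], [181.0, 405.0]]
80 [[136.0, 157.0], [223.0, 161.0], [83.0, 392.0], [177.0, 396.0]]
```

View pics/sc9z.png

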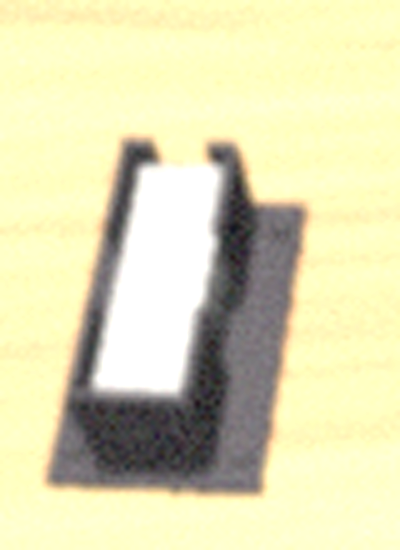

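Run:
```python
from plant import bot
print(bot.close_job())
```

```text
the job is handed in; nothing more can be done
None
```

I drew the bottom blank out of the magazine, laid it on the brown rest block and let go. I then took it up again across the middle and set it in the cradle. The job is handed in at about 24 s of the 64 s; no verdict is reported, so the result rests on my own checks below.

I pulled in two strokes, with the blank still held under the stack while I shifted the grip from its end to its middle. No slip was seen, and the drag reading was about 6.5 N.

- **Rest block:** after I let go, the pictures showed the blank flat and centred. Its end measured within about 0.5 mm of where it should be.
- **Cradle:** I lowered the blank until the force reading showed contact with the saddles, then opened the fingers. It sits level to the eye between the cheeks and end stops, with gaps of 12 and 11 px on the two sides.
- **Magazine:** the front edge of the top blank is in line with the expected 70 mm height, so the stack has sunk by one thickness. The rear edge was hidden by the wall, so I judged flatness from the side view only.
- **Bystanders:** the tin looked unmoved in the last side view. The arm was never near the brush or the steel setup block, but I did not measure any of the three.

No check failed. My estimates of the cradle's position disagreed by about 1 mm, and I corrected for this before lowering the blank.

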